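# Reassemble the lift drive of the slit-lamp table

### The job

Get the opened lift drive of the slit-lamp table back together: lift the pawl well clear of the ratchet wheel, wind the wheel back (clockwise from above) by its peg right up to its stop, and lower the pawl fully down again. Then slide every cog and spacer that is on the bench onto the splined hub, wide slot on the wide spline, fully home, the largest at the bottom and each next smaller one above, and last push the grey bearing sleeve fully home over the spigot at the hub's top. Leave the jar, the screwdriver and the lens case where they are.

Things in the scene. Friction and masses are not known exactly. Their poses are not given: they have to be found in the camera images.
- drive: Lift drive on a white base plate, 250 x 250 x 12 mm; origin under its centre on the bench, z up. On it turns a steel ratchet wheel (170 mm across, top face at 30 mm, teeth 40 degrees apart, vertical axis through the origin) carrying a 42 mm wide drum, the hub and the turning peg. The pawl lies along its -y edge. It is fixed to the bench.
- hub_seat (a point): Centre of the hub's shoulder, on the wheel's axis, 60 mm above the bench; turns with the wheel, z up. The splined hub rises 42 mm above it: core 22 mm across, four splines reaching 14 mm from the axis; the master spline, 12 mm wide, points along this point's x axis, the others are 5 mm wide at 90, 180 and 270 degrees (top 2 mm narrower). Cogs rest on this shoulder or on one another.
- spigot_foot (a point): Centre of the flat top of the splined part, 42 mm above hub_seat. From here a plain round spigot, 16 mm across with a chamfered tip, rises 14 mm more: the top of the hub.
- wheel (a joint): Ratchet wheel with hub and peg, rad. 0 = its rim lug is against the fixed stop (home); grows counter-clockwise from above. Starts at 1.2 to 1.6; winding back is clockwise, to 0. It is stiff (0.35 N m, 5 N at the peg) and stays where it is left. While the pawl is down, a tooth strikes the pawl within 0.5 rad and it cannot be wound back.
- peg_grip (a point): On the axis of the upright round turning peg, 50 mm above the bench. The peg is 14 mm across, stands 70 mm from the wheel's axis, from 30 to 66 mm above the bench, and moves round with the wheel, always 45 degrees counter-clockwise from hub_seat's x axis.
- pawl (a joint): Pawl lever, rad. 0 = down between two ratchet teeth, 0.95 = fully raised; from 0.6 it stands clear. It stays where it is left (stiff hinge, about 0.09 N m).
- pawl_tab (a point): Point in the pawl's upright finger tab, 62 mm above the bench when down; 76 mm along the lever (point x) and 26 mm up (point z) from the pivot. The tab is 12 mm thick along the hinge axis (point y), 14 mm along the lever, from 41 to 78 mm above the bench when down. Lifted, it swings up and back over the pivot.
- pawl_pivot (a point): The pawl's hinge, 36 mm above the bench, fixed on the base plate. Its axis is horizontal along this point's y; the lever (10 mm thick, 12 mm wide) points along its x when down, and the tab end rises when lifted.
- cog_large_mid (a point): Centre (half-way up, on the axis) of the largest toothed steel cog, 62 mm across, 12 mm thick, flat on the bench; may be absent. z along the axis. Its through bore fits the hub with 1.5 mm to spare all round: lands 25 mm apart, four slots reaching 17 mm from the axis, the 15 mm wide master slot along the point's x axis, the others 8 mm wide at 90, 180, 270 degrees. Grasp it across its rim.
- cog_medium_mid (a point): Centre (half-way up, on the axis) of the middle-sized toothed steel cog, 54 mm across, 12 mm thick, flat on the bench; may be absent. z along the axis. Its through bore fits the hub with 1.5 mm to spare all round: lands 25 mm apart, four slots reaching 17 mm from the axis, the 15 mm wide master slot along the point's x axis, the others 8 mm wide at 90, 180, 270 degrees. Grasp it across its rim.
- cog_small_mid (a point): Centre (half-way up, on the axis) of the small toothed steel cog, 47 mm across, 12 mm thick, flat on the bench; may be absent. z along the axis. Its through bore fits the hub with 1.5 mm to spare all round: lands 25 mm apart, four slots reaching 17 mm from the axis, the 15 mm wide master slot along the point's x axis, the others 8 mm wide at 90, 180, 270 degrees. Grasp it across its rim.
- spacer_mid (a point): Centre (half-way up, on the axis) of the plain steel spacer ring without teeth, 40 mm across, the smallest of the four, 12 mm thick, flat on the bench; may be absent. z along the axis. Its through bore fits the hub with 1.5 mm to spare all round: lands 25 mm apart, four slots reaching 17 mm from the axis, the 15 mm wide master slot along the point's x axis, the others 8 mm wide at 90, 180, 270 degrees. Grasp it across its rim.
- sleeve_mid (a point): Centre (half-way up, on the axis) of the grey plastic bearing sleeve: a plain tube 34 mm across, 32 mm tall, bore 18.4 mm, standing upright on the bench. z along its axis. Home, its lower end rests on the flat at spigot_foot.
- jar_mid (a point): Middle of a glass jar with a white lid, 64 mm across, 90 mm tall: a bystander.
- screwdriver_grip (a point): Handle of a screwdriver lying on the bench: a bystander.
- lens_case_mid (a point): Middle of a flat black lens case, 70 x 110 x 25 mm: a bystander.
Not all that is in view belongs to the job. Leave any orange look-alike of the part that bears sleeve_mid alone. Leave any green look-alike of the part that bears cog_medium_mid alone.

How it is judged (in metres and radians):
On the way, in this order (a step that is already met when the one before it is completed fails the run):
1. the pawl is lifted clear (0.6 rad or more) with the wheel not yet wound back (value of joint pawl above 0.6 rad and value of joint wheel above 0.9 rad), for 0.2 s.
2. the wheel is wound back to its stop (within 0.1 rad) while the pawl stands clear (value of joint wheel below 0.1 rad and value of joint pawl above 0.5 rad), for 0.2 s.
3. the pawl is down again (within 0.1 rad) with the wheel at its stop (value of joint each of wheel, pawl below 0.1 rad), for 0.2 s.
4. every cog or spacer present on the splined hub (axis within 3.5 mm, flat), the largest lowest and each next smaller resting on it, no gap above 3 mm (horizontal distance between each of cog_large_mid, cog_medium_mid, cog_small_mid, spacer_mid and hub_seat below 0.0035 m and angle between the z axis of each of cog_large_mid, cog_medium_mid, cog_small_mid, spacer_mid and the z axis of hub_seat, either way round below 0.12 rad and angle between the x axis of each of cog_large_mid, cog_medium_mid, cog_small_mid, spacer_mid and the x axis of hub_seat, either way round below 0.2 rad and z of each of cog_large_mid, cog_medium_mid, cog_small_mid, spacer_mid in the frame of hub_seat below 0.033 m and z of cog_large_mid in the frame of hub_seat below 0.009 m and (z of cog_medium_mid in the frame of hub_seat below 0.009 m or distance between cog_medium_mid and cog_large_mid below 0.0155 m) and (z of cog_small_mid in the frame of hub_seat below 0.009 m or distance between cog_small_mid and cog_large_mid below 0.0155 m or distance between cog_small_mid and cog_medium_mid below 0.0155 m) and (z of spacer_mid in the frame of hub_seat below 0.009 m or distance between spacer_mid and cog_large_mid below 0.0155 m or distance between spacer_mid and cog_medium_mid below 0.0155 m or distance between spacer_mid and cog_small_mid below 0.0155 m)), for 0.2 s.
At the end, for the whole second after the job is handed in: Wheel within 0.1 rad of its stop, pawl down within 0.1 rad; every cog or spacer present on the splined hub (axis within 3.5 mm, flat), the largest lowest and each next smaller resting on it, no gap above 3 mm; sleeve upright on the spigot within 3 mm of fully home; all at rest and let go (all of step 3 and all of step 4 and horizontal distance between sleeve_mid and spigot_foot below 0.0035 m and z of sleeve_mid in the frame of spigot_foot below 0.019 m and angle between the z axis of sleeve_mid and the z axis of hub_seat, either way round below 0.12 rad and linear speed of each of cog_large, cog_medium, cog_small, spacer, sleeve below 0.02 m/s); the robot touches nothing.
It fails at once if the jar is shifted by more than 30 mm (distance of jar_mid from where it was at the start of the episode above 0.03 m).
It fails at once if the screwdriver is shifted by more than 30 mm (distance of screwdriver_grip from where it was at the start of the episode above 0.03 m).
It fails at once if the lens case is shifted by more than 30 mm (distance of lens_case_mid from where it was at the start of the episode above 0.03 m).
Of cog_large, cog_medium, cog_small, spacer only 2 to 3 are there at a start; the rules pass over those that are not, and their reading is None.
At some moment in a run one of cog_large, cog_medium, cog_small, spacer, sleeve may be knocked a few centimetres aside while the robot is not near it.
Once in a run the grip may slacken for a moment while it holds something.
It also fails if it takes over 200 s, if anything falls off the work surface, if the arm or the gripper's body presses on something with over 40 N, if the wrist force passes 120 N, or if a joint passes its speed limit or range.

### The arm

A 7-joint arm with a two-finger parallel gripper is mounted at the origin on the work surface. World frame = base frame: x ahead of the robot, y to its left, z up, the work surface at z = 0. Lengths are in mm, angles in rad, forces in N, time in s.
With the tool pointing down it reaches from about 400 to 875 mm from the base axis. Payload 4.4 kg.
Tool frame: the origin (TCP) lies midway between the tips of the shut fingers; the grasp point (between the pads) lies ctrl.hold_point_z behind it (ctrl.hold_point_z is the distance from the TCP to the grasp point, in mm); x points along the fingers, z is the direction in which the jaws open and shut, and the axes are right-handed (so a half turn about x gives the same grasp; the last joint's range is limited). The gripper opens to 85 mm and grips with 20 to 120 N. Pads are 22 mm wide; open, the fingers measure 114 mm over their backs; the gripper's body (76 mm by 85 mm) begins 54 mm behind the grasp point. The pads swing forward as they close: fully open they stand 13 mm farther back than shut.
Start: joints at [1.143, 0.628, 0.038, 1.517, -0.027, 0.996, -0.02], TCP at [230.101, -607.924, 231.313] pointing down, gripper open.
Joint ranges: [-3.06, 3.06], [-0.37, 2.12], [-1.25, 1.32], [0.18, 2.47], [-1.1, 4.24], [0.23, 1.98], [-2.94, 2.94]. Speed limits (rad/s): [2.57, 2.57, 3.14, 3.14, 3.14, 3.14, 3.14].

### API

Orientations are given as a unit quaternion [w, x, y, z].
In Python, from station import ctrl gives the robot as it stands.
- The arm moves only by the tool send_rows, never from a script. Its argument "deltas" is text: rows parted by semicolons, each of 7 numbers parted by spaces: the closure in counts, from 0 (fully open) to 255 (shut), then the shift along the tool's x, y, z in mm, then the turn, a rotation vector about the tool's x, y, z in degrees. A call has 1 to 12 rows; each row shifts and turns the commanded pose from where the row before left it, along the tool's axes as they then stand; what a row does not reach is not made up. A row lasts 1/10 s, in which the tool goes at most 50 mm and 8.59 degrees, less where a joint would pass 70% of its speed; a pose out of reach is approached as far as the arm can. A call is refused whole if a number of a shift passes 50 or a number of a turn 8.59, either way. A call with a gripper value outside its range is refused whole. The fingers move at their own pace and stop on an object; "force" is the grip in N (left out, the last holds). Time passes only in rows, so rows that do not move let the fingers close. It gives the time, the measured TCP pose, the force and the opening at its end, in the units of the state.
- ctrl.observe(): the state, without advancing time (a new reading comes with each control period).
- ctrl.get_image(name): name is "scene" or "top" or "wrist"; returns a dict with "img" (400x640x3 uint8, red, green, blue), "range_z" (400x640 float32, mm along the optical axis (not along the pixel's ray), 0 where there is no reading), "fx", "fy", "cx", "cy" (pixels), "R" (3x3) and "t" (3): a world point X has camera coordinates R X + t. Camera axes: x right, y down, z forward; pixel columns grow to the right and rows downward; lengths in mm; the calibration is good to about 2 mm. The wrist camera is an equidistant fisheye: a pixel r from the principal point sees the ray r / f radians off the axis. A picture is of the moment at which its call begins.
- ctrl.job_done(): hands the job in, once; it reports no verdict.
The state is a dict: "clock": time; "q": joint angles; "qd": joint speeds; "joint_efforts": joint torques, N m; "ee_pos": TCP position; "ee_rot": TCP orientation; "ft_force": force on the tool from outside, world axes, zero at the start; "moment": the same for the moment, N m; "opening": finger opening in mm.
Only numpy, scipy, OpenCV 4.12 (cv2) and the standard library are available. Lean on these libraries where they do the work, as an engineer would, in place of code of your own. Each camera call takes 0.05 s, during which the arm holds its last target. There are 200 camera calls.

## Working session

There is one attempt and no reset: what is moved stays moved. The work goes in short steps, Python scripts to look and compute and a tool call to move; the robot and the scene stay as the last step left them, time stands still between calls to the robot, and variables do not carry over. Pictures are saved under pics/ and viewed, about 12 in all and at most 16, crops included, and the job is handed in when it is done.

Besides the shell and the picture viewer there is one more tool, called after "Request:" in YAML: its name, and indented under it one key for each argument. send_rows: Moves the arm, as the interface text tells. Its arguments: {"type":"object","properties":{"deltas":{"type":"string"},"force":{"type":"number"}},"required":["deltas"]}

```bash
ls; mkdir -p pics; python3 - <<'E'
from station import ctrl
import cv2,numpy as np
print(ctrl.observe(), ctrl.hold_point_z)
for n in("scene","top"):
    d=ctrl.get_image(n); cv2.imwrite(f"pics/{n}0.png",d["img"][:,:,::-1]); np.savez(f"pics/{n}0.npz",**d)
    print(n,d["fx"],d["fy"],d["cx"],d["cy"],d["R"].round(3).tolist(),d["t"].round(1).tolist())
E
```

```text
pics
{'clock': 0.0, 'q': array([ 1.14323115,  0.6293312 ,  0.03842935,  1.51835605, -0.02699099,
        0.99629697, -0.01996912]), 'qd': array([ 6.83271970e-05, -4.34224701e-04,  2.24884116e-04,  5.32135810e-04,
       -1.67553529e-03, -2.54627229e-04, -7.09911047e-04]), 'joint_efforts': array([ 8.07109936e-04, -5.63404942e+01,  1.22665409e+00, -1.93449157e+01,
        1.10965379e-02,  1.06892953e-02,  1.06839704e-05]), 'ee_pos': array([ 229.86530748, -607.33888065,  230.40235733]), 'ee_rot': array([ 0.58125074,  0.40224969,  0.58235047, -0.40151052]), 'ft_force': array([ 0.42840693, -0.07747767,  0.28792129]), 'moment': array([-0.02618986,  0.00596019,  0.02204903]), 'opening': 85.5017458761789} 18.700000000000003
scene 370.87098030920765 370.87098030920765 321.35826278177814 197.87995207294998 [[0.885, 0.466, 0.007], [0.261, -0.482, -0.836], [-0.386, 0.742, -0.548]] [-569.4, -81.8, 1185.3]
top 519.812684739409 519.812684739409 316.10046231467544 197.71737103890754 [[-0.025, -1.0, -0.004], [-0.977, 0.026, -0.213], [0.213, -0.002, -0.977]] [40.7, 631.7, 1293.8]
```

View pics/scene0.png

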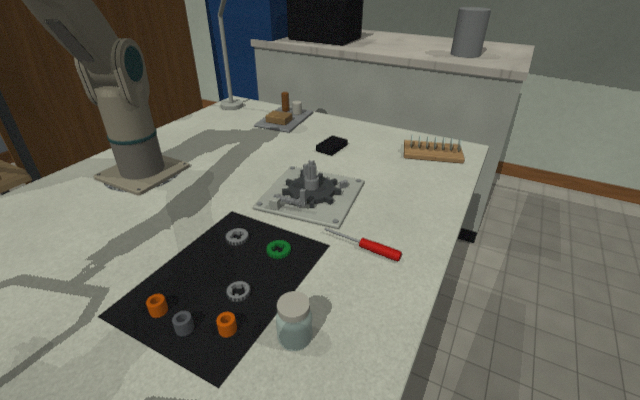

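View pics/top0.png

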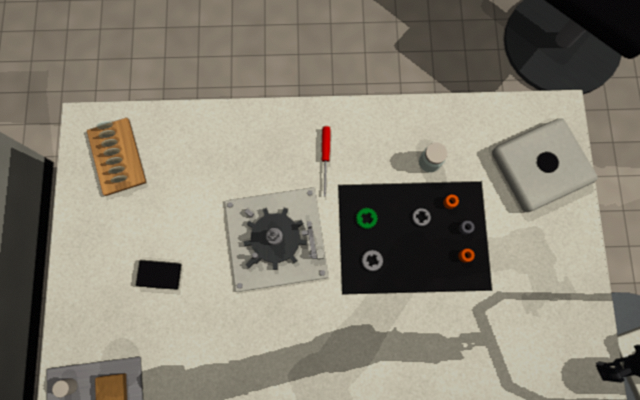

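```bash
cat > h.py <<'E'
import numpy as np,cv2
from station import ctrl
from scipy.spatial.transform import Rotation as Ro
def shot(n,save=None):
    d=ctrl.get_image(n)
    if save: cv2.imwrite(f"pics/{save}.png",d["img"][:,:,::-1]); np.savez(f"pics/{save}.npz",**d)
    return d
def plane(d,uv,z,fish=False):
    "pixels -> world points on plane z"
    uv=np.atleast_2d(uv).astype(float)
    a=(uv-[d["cx"],d["cy"]])/[d["fx"],d["fy"]]
    if fish:
        r=np.linalg.norm(a,axis=1,keepdims=True)+1e-9
        ray=np.c_[a/r*np.sin(r),np.cos(r)]
    else: ray=np.c_[a,np.ones(len(a))]
    c=-d["R"].T@d["t"]; w=ray@d["R"]
    return c+w*((z-c[2])/w[:,2:3])
def proj(d,X,fish=False):
    p=np.atleast_2d(X)@d["R"].T+d["t"]
    if fish:
        rr=np.linalg.norm(p[:,:2],axis=1,keepdims=True); th=np.arctan2(rr,p[:,2:3]); q=p[:,:2]/rr*th
    else: q=p[:,:2]/p[:,2:3]
    return q*[d["fx"],d["fy"]]+[d["cx"],d["cy"]]
def cloud(d):
    v,u=np.mgrid[:400,:640]; z=d["range_z"]
    p=np.stack([(u-d["cx"])/d["fx"]*z,(v-d["cy"])/d["fy"]*z,z],-1)
    return (p-d["t"])@d["R"]
E
python3 - <<'E'
from h import *
d=dict(np.load("pics/top0.npz")); im=d["img"]
for n,(u,v),z in [("A",(421,217),12),("B",(372,260),12),("green",(367,217),12),("sleeve",(467,227),32),("or1",(452,201),32),("or2",(467,255),32),("hub",(274,236),116),("jar",(433,152),90),("sd",(325,140),15),("sdtip",(322,193),5),("case",(158,275),25)]:
    print(n,plane(d,(u,v),z).round(0),cloud(d)[v,u].round(0))
for nm,(a,b,c,e) in {"drive":(215,180,335,300),"mat":(335,170,495,300)}.items():
    cv2.imwrite(f"pics/{nm}.png",cv2.resize(im[b:e,a:c,::-1],None,fx=5,fy=5 if nm=="drive" else 4.6,interpolation=cv2.INTER_CUBIC)[:600,:800])
E
```

```text
A [[ 584. -258.   12.]] [ 586. -261.   -2.]
B [[ 471. -120.   12.]] [ 473. -122.   -4.]
green [[ 588. -112.   12.]] [ 589. -113.    3.]
sleeve [[ 550. -374.   32.]] [ 555. -384.    0.]
or1 [[ 622. -340.   32.]] [ 629. -349.   -1.]
or2 [[ 476. -368.   32.]] [ 479. -377.    1.]
hub [[527. 132. 116.]] [530. 133.  96.]
jar [[ 743. -286.   90.]] [ 743. -286.   89.]
sd [[808.  -5.  15.]] [806.  -5.  24.]
sdtip [[659.   8.   5.]] [660.   8.  -0.]
case [[445. 444.  25.]] [446. 445.  22.]
```

View pics/drive.png

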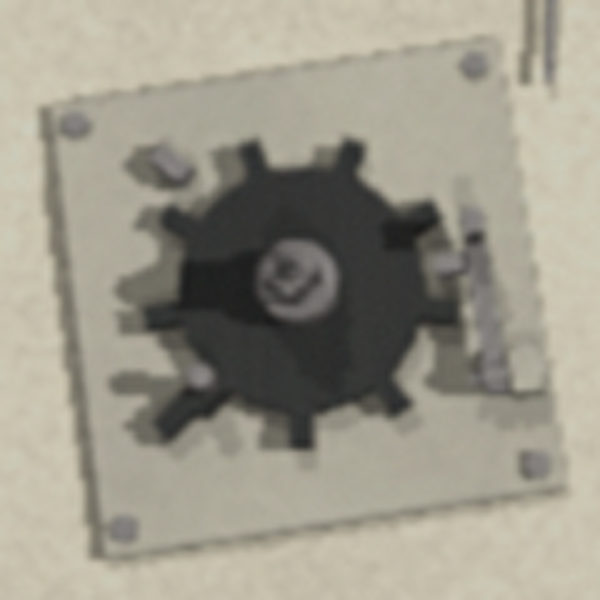

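View pics/mat.png

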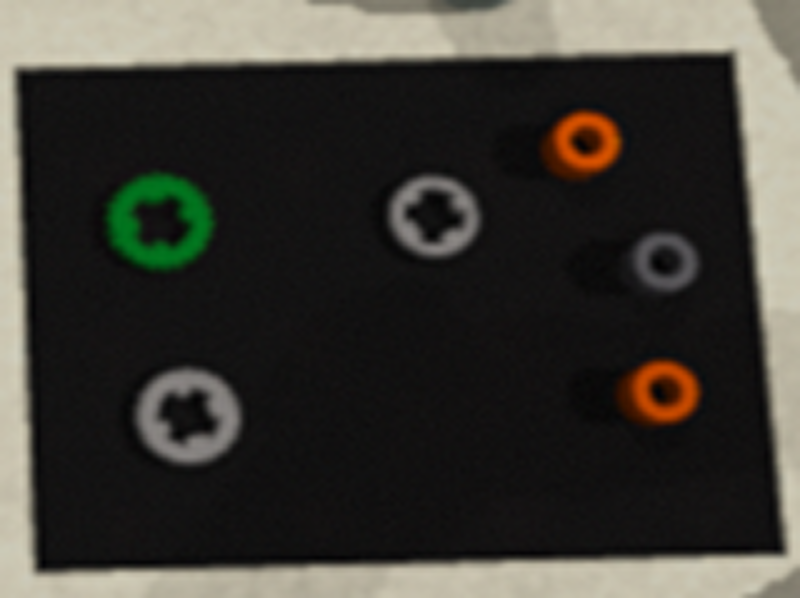

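```bash
cat >> h.py <<'E'
def plan(pos,jaw_deg,hold=True,down=True):
    """print tool-frame shift to bring hold point (or TCP) to pos and the turn that sets the jaw axis (tool z) to heading jaw_deg (mod 180), tool down"""
    s=ctrl.observe(); w,x,y,z=s["ee_rot"]; R=Ro.from_quat([x,y,z,w]); M=R.as_matrix()
    best=None
    for a in (jaw_deg,jaw_deg+180):
        a=np.radians(a); zx=np.array([np.cos(a),np.sin(a),0]); xx=np.array([0,0,-1.]); yy=np.cross(zx,xx)
        T=Ro.from_matrix(np.c_[xx,yy,zx]); rv=(R.inv()*T).as_rotvec(degrees=True)
        if best is None or np.linalg.norm(rv)<np.linalg.norm(best[0]): best=(rv,T)
    off=np.array([0,0,-ctrl.hold_point_z if hold else 0.])
    dp=np.asarray(pos,float)+off-s["ee_pos"]
    print("tcp",s["ee_pos"].round(1),"jaw heading",round(np.degrees(np.arctan2(M[1,2],M[0,2])),1),"open",round(s["opening"],1),"f",s["ft_force"].round(1),"t",round(s["clock"],1))
    print(" shift tool (before turn)",(M.T@dp).round(1)," (after turn)",(best[1].as_matrix().T@dp).round(1)," turn",best[0].round(1), "q7",s["q"][6].round(2))
E
python3 - <<'E'
from h import *
d=dict(np.load("pics/top0.npz"))
c=np.array([(75,125),(475,65),(535,463),(122,530)])/5+[215,180]
P=plane(d,c,14); print(P.round(1)); print("centre",P.mean(0).round(1))
v=(P[0]-P[3])+(P[1]-P[2]); print("yaw x",np.degrees(np.arctan2(v[1],v[0])))
v=(P[0]-P[1])+(P[3]-P[2]); print("yaw y",np.degrees(np.arctan2(v[1],v[0]))-90)
for n,p,z in (("hubtop",(290,268),116),("peg",(202,375),66),("tabtop",(472,218),78),("pivotend",(490,380),40),("block",(525,370),45),("stop",(170,162),40)):
    print(n,plane(d,np.array(p)/5+[215,180],z).round(1))
plan((560,40,160),90)
E
```

```text
[[630.3 259.   14. ]
 [658.   40.6  14. ]
 [441.4  13.8  14. ]
 [412.  232.1  14. ]]
centre [535.4 136.4  14. ]
yaw x 7.031445192765756
yaw y 7.452384628221466
hubtop [[533.5 134.  116. ]]
peg [[486.8 183.8  66. ]]
tabtop [[562.7  43.4  78. ]]
pivotend [[483.1  36.4  40. ]]
block [[487.4  18.   45. ]]
stop [[603.4 203.8  40. ]]
tcp [ 229.9 -607.4  230.5] jaw heading -69.3 open 85.2 f [-0.7 -0.7  0. ] t 0.1
 shift tool (before turn) [  90.   537.9 -488.5]  (after turn) [  89.2  330.1 -647.4]  turn [20.7 -0.1  0. ] q7 -0.02
```

Request:
send_rows:
  deltas: "0 0 36 -34 0 0 0; 0 0 36 -34 0 0 0; 0 0 36 -34 0 0 0; 0 0 36 -34 0 0 0; 0 0 36 -34 0 0 0; 0 0 36 -34 0 0 0; 0 0 36 -34 0 0 0; 0 0 36 -34 0 0 0; 0 0 36 -34 0 0 0; 0 0 36 -34 0 0 0; 0 0 36 -34 0 0 0; 0 0 36 -34 0 0 0"

```text
clock: 1.3
ee_pos: [490.1, -71.5, 231.2]
ee_rot: [0.582, 0.402, 0.582, -0.402]
ft_force: [1.2, -1.4, -0.3]
opening: 85.6
```

Request:
send_rows:
  deltas: "0 0 36 -34 0 0 0; 0 0 36 -34 0 0 0; 0 0 35 -33 0 0 0; 0 5 0 0 6.7 0 0; 0 5 0 0 6.7 0 0; 0 0 0 0 0 0 0; 0 0 0 0 0 0 0"

```text
clock: 2.0
ee_pos: [553.8, 58.8, 221.1]
ee_rot: [0.531, 0.466, 0.532, -0.467]
ft_force: [0.5, 0.2, 0.7]
opening: 85.3
```

```bash
python3 - <<'E'
from h import *
d=shot("wrist","w1"); print(d["fx"],d["cx"],d["cy"]); c=-d["R"].T@d["t"]; print("cam",c.round(0),d["R"][2].round(2),d["R"][0].round(2))
plan((562,44,62),97.2)
E
```

```text
309.70691628693146 315.7882993755854 203.4200053994916
cam [628.  70. 365.] [-0.29 -0.04 -0.96] [ 0.13 -0.99  0.  ]
tcp [554.   58.6 221.4] jaw heading -82.6 open 85.5 f [ 0.   0.7 -0.2] t 2.0
 shift tool (before turn) [178.1   6.1  15.5]  (after turn) [178.1   6.1  15.5]  turn [0.2 0.  0. ] q7 -1.57
```

View pics/w1.png

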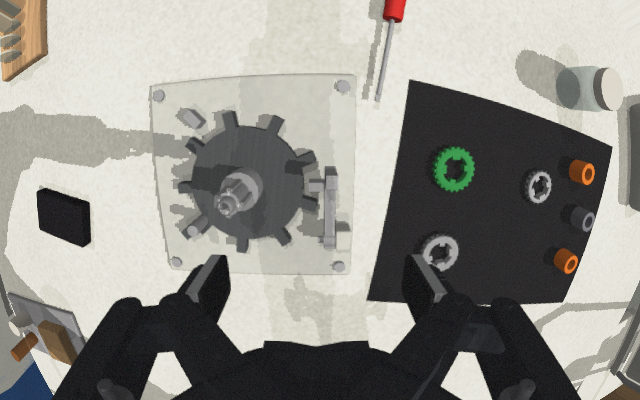

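```bash
python3 - <<'E'
from h import *
d=dict(np.load("pics/w1.npz")); im=d["img"]
cv2.imwrite("pics/w1c.png",cv2.resize(im[90:270,170:370,::-1],None,fx=3.3,fy=3.3,interpolation=cv2.INTER_CUBIC))
c=np.array([(159,96),(343,86),(338,266),(177,262)])
P=plane(d,c,14,True); print(P.round(1),P.mean(0).round(1))
g=lambda x,y,z:np.array([535,136,0])+[x*.992-y*.125,x*.125+y*.992,z]
print("pred tabtop",proj(d,g(15.2,-95,78),True).round(0),"hubtop",proj(d,g(0,0,116),True).round(0),"spigfoot",proj(d,g(0,0,102),True).round(0))
E
```

```text
[[632.2 261.4  14. ]
 [661.5  43.3  14. ]
 [442.9  16.2  14. ]
 [414.2 233.1  14. ]] [537.7 138.5  14. ]
pred tabtop [[334. 185.]] hubtop [[226. 212.]] spigfoot [[230. 207.]]
```

View pics/w1c.png

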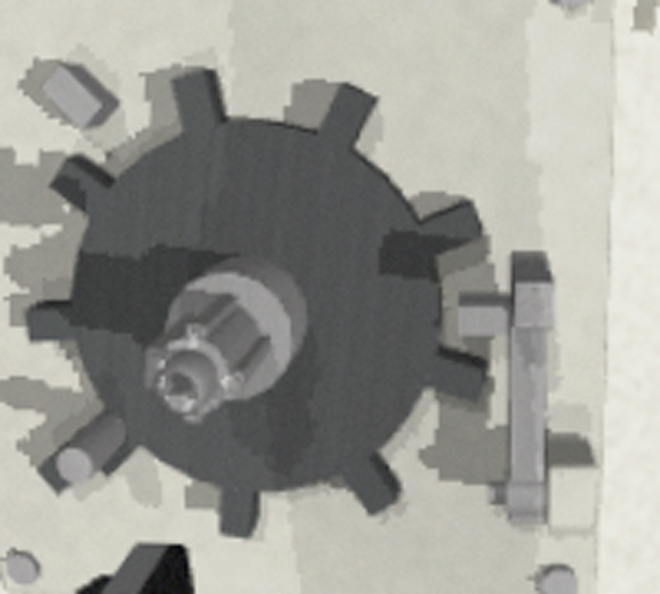

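```bash
python3 - <<'E'
from h import *
d=dict(np.load("pics/w1.npz"))
f=lambda p,z:plane(d,np.array(p)/3.3+[170,90],z,True).round(1)
print("tab",f((533,303),78),"peg",f((75,463),66),"hub",f((182,383),116),"pivot",f((525,500),42), "tooth",f((470,312),40))
plan(f((533,303),78)[0]*[1,1,0]+[0,0,62],97.2)
E
```

```text
tab [[564.8  46.   78. ]] peg [[489.8 187.3  66. ]] hub [[540.4 137.  116. ]] pivot [[487.8  35.6  42. ]] tooth [[550.7  62.8  40. ]]
tcp [554.   58.6 221.4] jaw heading -82.6 open 85.5 f [ 0.   0.7 -0.2] t 2.0
 shift tool (before turn) [178.1   9.1  13.9]  (after turn) [178.1   9.2  13.9]  turn [0.2 0.  0. ] q7 -1.57
```

Request:
send_rows:
  deltas: "60 30 1.5 2.3 0 0 0; 60 30 1.5 2.3 0 0 0; 60 30 1.5 2.3 0 0 0; 60 30 1.5 2.3 0 0 0; 60 27 1 2.3 0 0 0; 60 27 1 2.3 0 0 0; 60 0 0 0 0 0 0; 60 0 0 0 0 0 0"
  force: 25

```text
clock: 2.85
ee_pos: [563.9, 45.9, 47.7]
ee_rot: [0.531, 0.467, 0.531, -0.467]
ft_force: [0.5, -0.3, 0.7]
opening: 65.6
```

```bash
python3 - <<'E'
from h import *
d=shot("wrist","w2"); plan((564,45.5,66),97.2)
cv2.imwrite("pics/w2.png",d["img"][100:400,150:550,::-1])
E
```

```text
tcp [564.6  46.2  48.5] jaw heading -82.7 open 65.6 f [0.5 0.5 0.1] t 2.9
 shift tool (before turn) [ 1.2 -0.7  0.6]  (after turn) [ 1.2 -0.7  0.6]  turn [ 0.1 -0.  -0.1] q7 -1.55
```

View pics/w2.png

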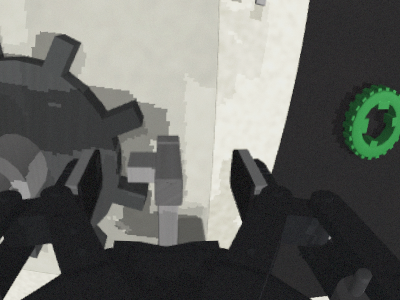

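Request:
send_rows:
  deltas: "255 0 0 0 0 0 0; 255 0 0 0 0 0 0; 255 0 0 0 0 0 0; 255 0 0 0 0 0 0; 255 0 0 0 0 0 0; 255 0 0 0 0 0 0; 255 0 0 0 0 0 0; 255 0 0 0 0 0 0"
  force: 25

```text
clock: 3.7
ee_pos: [564.4, 45.2, 48.1]
ee_rot: [0.531, 0.467, 0.53, -0.467]
ft_force: [0.2, -3.6, 6.1]
opening: 11.3
```

Request:
send_rows:
  deltas: "255 -6.6 -1.3 0 0 0 5; 255 -6.6 -1.3 0 0 0 5; 255 -6.6 -1.3 0 0 0 5; 255 -6.6 -1.3 0 0 0 5; 255 0 0 0 0 0 0"

```text
clock: 4.2
ee_pos: [562.3, 43.7, 60.1]
ee_rot: [0.576, 0.506, 0.483, -0.423]
ft_force: [7.8, 18.2, 4.7]
opening: 11.5
```

```bash
python3 - <<'E'
from h import *
s=ctrl.observe(); print(s["q"].round(2),s["ft_force"].round(1),s["opening"])
E
```

```text
[-0.02  0.71 -0.19  2.06  0.64  0.25 -2.2 ] [ 7.8 18.2  4.7] 11.507570525359196
```

Request:
send_rows:
  deltas: "255 -4 -2 0 0 0 -2; 255 -4 -2 0 0 0 -2; 255 -4 -2 0 0 0 0; 255 0 0 0 0 0 0"

```text
clock: 4.6
ee_pos: [552.1, 42.3, 69.7]
ee_rot: [0.559, 0.487, 0.501, -0.446]
ft_force: [3.0, 17.8, 1.2]
opening: 11.0
```

```bash
cat >> h.py <<'E'
def st():
    s=ctrl.observe(); w,x,y,z=s["ee_rot"]; M=Ro.from_quat([x,y,z,w]).as_matrix()
    print("q",s["q"].round(2),"f",s["ft_force"].round(1),"m",s["moment"].round(2),"open",round(s["opening"],1),"tcp",s["ee_pos"].round(1),"x",M[:,0].round(3),"z",M[:,2].round(3),"t",round(s["clock"],1)); return s,M
E
python3 - <<'E'
from h import *
s,M=st(); h=s["ee_pos"]-M[:,0]*18.7-[489,36,36]; print("hold rel pivot",h.round(1),np.degrees(np.arctan2(h[2],h[0]*.992+h[1]*.125)))
E
```

```text
q [ 0.05  0.71 -0.29  2.01  0.57  0.4  -2.13] f [ 3.  17.8  1.2] m [ 4.32 -0.79  0.47] open 11.0 tcp [552.1  42.3  69.7] x [ 0.101 -0.01  -0.995] z [ 0.126 -0.992  0.023] t 4.6
hold rel pivot [61.2  6.5 52.3] 40.3890022919726
```

Request:
send_rows:
  deltas: "255 -4.7 -3.8 -0.5 0 0 0; 255 -4.7 -3.8 -0.5 0 0 0; 255 -4.4 -4.6 -0.5 0 0 0; 255 -4.4 -4.6 0 0 0 0; 255 -3.8 -6 0 0 0 0; 255 -3.8 -6 0 0 0 0; 255 0 0 0 0 0 0; 255 0 0 0 0 0 0"

```text
clock: 5.4
ee_pos: [518.7, 38.1, 92.2]
ee_rot: [0.559, 0.485, 0.501, -0.448]
ft_force: [0.3, 14.4, 2.2]
opening: 11.4
```

```bash
python3 - <<'E'
from h import *
s,M=st(); h=s["ee_pos"]-M[:,0]*18.7-[489,36,36]; print("hold rel pivot",h.round(1),np.degrees(np.arctan2(h[2],h[0]*.992+h[1]*.125)))
d=shot("wrist","w3"); cv2.imwrite("pics/w3.png",d["img"][60:400,100:600,::-1])
E
```

```text
q [ 0.06  0.64 -0.3   2.08  0.56  0.4  -2.13] f [ 0.3 14.4  2.2] m [3.37 0.01 0.48] open 11.4 tcp [518.7  38.1  92.2] x [ 0.096 -0.015 -0.995] z [ 0.126 -0.992  0.027] t 5.4
hold rel pivot [27.9  2.3 74.8] 69.46977468780722
```

View pics/w3.png

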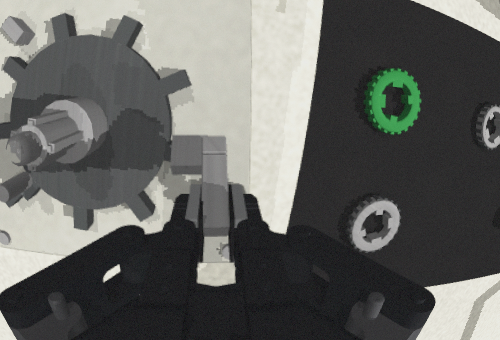

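Request:
send_rows:
  deltas: "130 0 0 0 0 0 0; 130 0 0 0 0 0 0; 130 0 0 0 0 0 0; 130 -30 0 0 0 0 0; 100 -35 0 0 0 0 0; 100 -25 0 0 0 0 -3; 100 0 0 0 0 0 -3; 100 0 0 0 0 0 0; 100 0 0 0 0 0 0"

```text
clock: 6.35
ee_pos: [507.7, 30.7, 180.0]
ee_rot: [0.533, 0.455, 0.523, -0.485]
ft_force: [-0.3, 0.3, 0.3]
opening: 51.7
```

```bash
python3 - <<'E'
from h import *
plan((488.5,186,62),97.2); st(); plan((488.5,186,62),105)
E
```

```text
tcp [507.7  30.7 180. ] jaw heading -83.3 open 51.7 f [-0.3  0.3  0.3] t 6.3
 shift tool (before turn) [ 130.6    1.7 -161.6]  (after turn) [ 136.7    0.4 -156.5]  turn [-0.5  2.2  1.2] q7 -1.97
q [ 0.17  0.54 -0.46  1.94  0.39  0.77 -1.97] f [-0.3  0.3  0.3] m [ 0.06  0.02 -0.  ] open 51.7 tcp [507.7  30.7 180. ] x [-0.016 -0.041 -0.999] z [ 0.116 -0.992  0.038] t 6.3
tcp [507.7  30.7 180. ] jaw heading -83.3 open 51.7 f [-0.3  0.3  0.3] t 6.3
 shift tool (before turn) [ 130.6    1.7 -161.6]  (after turn) [ 136.7   21.7 -155. ]  turn [-8.3  2.1  1.3] q7 -1.97
```

Request:
send_rows:
  deltas: "100 0 0 0 -0.5 2.2 1.2; 100 0 0 -39 0 0 0; 100 0 0 -39 0 0 0; 100 0 0 -39 0 0 0; 100 0 0.4 -39 0 0 0; 100 0 0 0 0 0 0; 100 0 0 0 0 0 0"

```text
clock: 7.05
ee_pos: [487.7, 186.4, 179.9]
ee_rot: [0.531, 0.466, 0.531, -0.467]
ft_force: [-0.7, -0.6, 0.3]
opening: 51.9
```

```bash
python3 - <<'E'
from h import *
d=shot("wrist","w4"); plan((488.5,186,62),97.2)
print("pred peg top px",proj(d,[[488.5,186,66],[487,184,66],[490,187,66]],True).round(0).tolist())
cv2.imwrite("pics/w4.png",d["img"][:,100:540,::-1])
E
```

```text
tcp [488.2 185.  179.9] jaw heading -82.8 open 51.7 f [ 0.8 -0.8  0.4] t 7.1
 shift tool (before turn) [136.6   0.6  -1.1]  (after turn) [136.6   0.4  -0.9]  turn [0.  0.1 0.1] q7 -2.22
pred peg top px [[317.0, 199.0], [319.0, 201.0], [316.0, 197.0]]
```

View pics/w4.png

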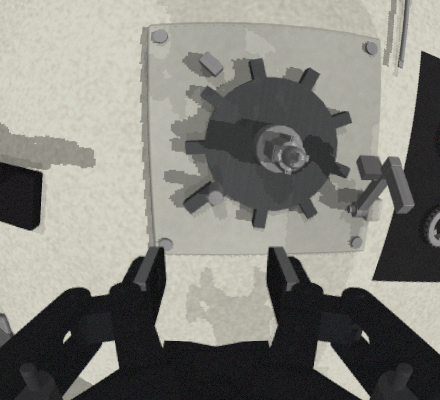

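Request:
send_rows:
  deltas: "100 30 1 -1 0 0 0; 100 30 0 0 0 0 0; 100 30 0 0 0 0 0; 100 25 0 0 0 0 0; 100 21 0 0 0 0 0; 100 0 0 0 0 0 0; 255 0 0 0 0 0 0; 255 0 0 0 0 0 0; 255 0 0 0 0 0 0; 255 0 0 0 0 0 0; 255 0 0 0 0 0 0; 255 0 0 0 0 0 0"
  force: 50

```text
clock: 8.3
ee_pos: [490.9, 187.6, 46.1]
ee_rot: [0.531, 0.469, 0.53, -0.467]
ft_force: [0.0, -0.8, 7.2]
opening: 11.9
```

```bash
python3 - <<'E'
from h import *
st()
# arc in tool frame: world deltas for peg angles about the hub (537.5,137.5)
a=np.radians(np.arange(134.5,48,-4)); P=np.c_[70*np.cos(a),70*np.sin(a)]; D=np.diff(P,axis=0)
h=np.radians(-82.8); z=np.array([np.cos(h),np.sin(h)]); y=np.array([-z[1],z[0]])
print(np.c_[D@y,D@z].round(1).tolist())
E
```

```text
q [-0.21  0.76 -0.32  2.    0.51  0.46 -2.36] f [ 0.  -0.8  7.2] m [-0.14  0.22  0.01] open 11.9 tcp [490.9 187.6  46.1] x [ 0.003  0.001 -1.   ] z [ 0.125 -0.992 -0.001] t 8.3
[[4.0, -2.8], [4.2, -2.5], [4.3, -2.2], [4.5, -1.9], [4.6, -1.6], [4.7, -1.3], [4.8, -1.0], [4.8, -0.6], [4.9, -0.3], [4.9, 0.1], [4.9, 0.4], [4.8, 0.7], [4.8, 1.1], [4.7, 1.4], [4.6, 1.7], [4.4, 2.0], [4.3, 2.3], [4.1, 2.6], [3.9, 2.9], [3.7, 3.2], [3.5, 3.4]]
```

Request:
send_rows:
  deltas: "255 4 -2.8 0 0 0 0; 255 4.2 -2.5 0 0 0 0; 255 4.3 -2.2 0 0 0 0; 255 4.5 -1.9 0 0 0 0; 255 0 0 0 0 0 0"

```text
clock: 8.8
ee_pos: [491.1, 188.7, 34.5]
ee_rot: [0.534, 0.475, 0.526, -0.461]
ft_force: [7.5, -2.9, 41.9]
opening: 12.1
```

Request:
send_rows:
  deltas: "255 -8.5 4.7 0 0 0 0; 255 -8.5 4.7 0 0 0 0; 255 0 0 0 0 0 0"

```text
clock: 9.1
ee_pos: [487.7, 186.2, 42.6]
ee_rot: [0.53, 0.466, 0.532, -0.469]
ft_force: [0.1, -0.5, -21.4]
opening: 11.6
```

```bash
python3 - <<'E'
from h import *
st()
d=shot("wrist","w5"); cv2.imwrite("pics/w5.png",d["img"][:,100:540,::-1])
E
```

```text
q [-0.21  0.76 -0.32  2.    0.52  0.46 -2.36] f [  0.1  -0.5 -21.4] m [0.25 0.02 0.28] open 11.6 tcp [487.7 186.2  42.6] x [-0.005 -0.001 -1.   ] z [ 0.126 -0.992  0.001] t 9.1
```

View pics/w5.png

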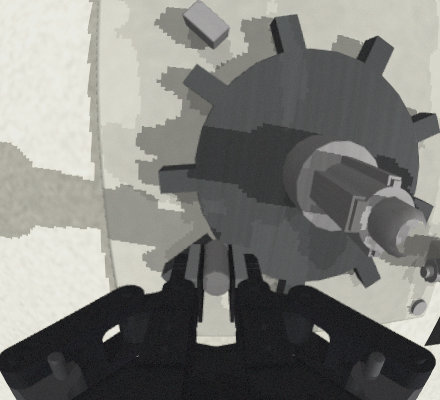

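Request:
send_rows:
  deltas: "255 2 4 -2.8 0 0 0; 255 0 4.2 -2.5 0 0 0; 255 0 4.3 -2.2 0 0 0; 255 0 4.5 -1.9 0 0 0; 255 0 4.6 -1.6 0 0 0; 255 0 4.7 -1.3 0 0 0; 255 0 0 0 0 0 0"

```text
clock: 9.85
ee_pos: [512.0, 201.8, 42.5]
ee_rot: [0.53, 0.466, 0.531, -0.47]
ft_force: [-6.2, -0.8, -6.3]
opening: 12.0
```

```bash
python3 - <<'E'
from h import *
s,M=st(); p=s["ee_pos"][:2]-[537.5,137.5]; print(np.hypot(*p),np.degrees(np.arctan2(p[1],p[0])))
E
```

```text
q [-0.21  0.79 -0.34  1.93  0.5   0.51 -2.34] f [-6.2 -0.8 -6.3] m [-0.32  1.04 -0.26] open 12.0 tcp [512.  201.8  42.5] x [-0.004 -0.003 -1.   ] z [ 0.124 -0.992  0.002] t 9.8
69.1796463012563 111.64541424254251
```

Working well; carry on round the arc.

Request:
send_rows:
  deltas: "255 0 4.8 -1 0 0 0; 255 0 4.8 -0.6 0 0 0; 255 0 4.9 -0.3 0 0 0; 255 0 4.9 0.1 0 0 0; 255 0 4.9 0.4 0 0 0; 255 0 4.8 0.7 0 0 0; 255 0 4.8 1.1 0 0 0; 255 0 4.7 1.4 0 0 0; 255 0 0 0 0 0 0"

```text
clock: 10.75
ee_pos: [551.6, 207.7, 42.6]
ee_rot: [0.53, 0.467, 0.532, -0.467]
ft_force: [-3.6, 2.9, -9.7]
opening: 12.2
```

Request:
send_rows:
  deltas: "255 0 4.6 1.7 0 0 0; 255 0 4.4 2 0 0 0; 255 0 4.3 2.3 0 0 0; 255 0 0 0 0 0 0"

```text
clock: 11.15
ee_pos: [566.1, 205.1, 42.6]
ee_rot: [0.53, 0.468, 0.532, -0.466]
ft_force: [-2.8, 6.6, -12.1]
opening: 11.7
```

```bash
python3 - <<'E'
from h import *
s,M=st(); p=s["ee_pos"][:2]-[537.5,137.5]; print(np.hypot(*p),np.degrees(np.arctan2(p[1],p[0])))
E
```

```text
q [-0.16  0.84 -0.37  1.79  0.48  0.61 -2.27] f [ -2.8   6.6 -12.1] m [ 1.29  0.31 -0.09] open 11.7 tcp [566.1 205.1  42.6] x [-0.     0.005 -1.   ] z [ 0.127 -0.992 -0.005] t 11.2
73.35876989799141 67.06982821733057
```

Request:
send_rows:
  deltas: "255 0 4.1 3.5 0 0 0; 255 0 3.9 3.7 0 0 0; 255 0 3.7 3.9 0 0 0; 255 0 0 0 0 0 0; 255 0 0 0 0 0 0"

```text
clock: 11.65
ee_pos: [580.3, 199.6, 42.7]
ee_rot: [0.529, 0.471, 0.533, -0.463]
ft_force: [0.1, 12.2, -17.4]
opening: 11.9
```

```bash
python3 - <<'E'
from h import *
s,M=st(); p=s["ee_pos"][:2]-[537.5,137.5]; print(np.hypot(*p),np.degrees(np.arctan2(p[1],p[0])))
d=shot("wrist","w6"); cv2.imwrite("pics/w6.png",d["img"][:,100:540,::-1])
E
```

```text
q [-0.14  0.85 -0.38  1.76  0.48  0.62 -2.24] f [  0.1  12.2 -17.4] m [ 2.49 -0.3  -0.33] open 11.9 tcp [580.3 199.6  42.7] x [ 0.003  0.011 -1.   ] z [ 0.128 -0.992 -0.011] t 11.7
75.38450869076917 55.40383179303628
```

View pics/w6.png

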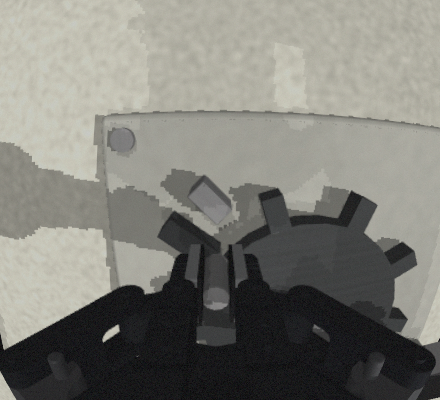

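Request:
send_rows:
  deltas: "255 0 2.6 4.5 0 0 0; 255 0 2.8 4.5 0 0 0; 255 0 0 0 0 0 0; 255 0 0 0 0 0 0"

```text
clock: 12.1
ee_pos: [589.2, 194.5, 42.9]
ee_rot: [0.529, 0.473, 0.533, -0.46]
ft_force: [5.3, 17.4, -23.5]
opening: 11.7
```

```bash
python3 - <<'E'
from h import *
s,M=st(); p=s["ee_pos"][:2]-[537.5,137.5]; print(np.hypot(*p),np.degrees(np.arctan2(p[1],p[0])))
E
```

```text
q [-0.12  0.85 -0.38  1.74  0.48  0.62 -2.22] f [  5.3  17.4 -23.5] m [ 3.44 -1.49 -0.29] open 11.7 tcp [589.2 194.5  42.9] x [ 0.008  0.017 -1.   ] z [ 0.129 -0.992 -0.016] t 12.1
76.9867242679905 47.81914344347811
```

Request:
send_rows:
  deltas: "255 1 2.5 0.6 0 0 0; 255 1 2.5 0.6 0 0 0; 255 0 0 0 0 0 0; 255 0 0 0 0 0 0"

```text
clock: 12.5
ee_pos: [590.5, 194.0, 42.5]
ee_rot: [0.529, 0.47, 0.534, -0.462]
ft_force: [-5.5, 15.1, -4.7]
opening: 12.0
```

```bash
python3 - <<'E'
from h import *
st()
d=shot("wrist","w7"); cv2.imwrite("pics/w7.png",d["img"][:,100:540,::-1])
E
```

```text
q [-0.12  0.86 -0.39  1.73  0.48  0.64 -2.22] f [-5.5 15.1 -4.7] m [ 3.13  0.97 -0.08] open 12.0 tcp [590.5 194.   42.5] x [ 0.002  0.014 -1.   ] z [ 0.131 -0.991 -0.014] t 12.5
```

View pics/w7.png

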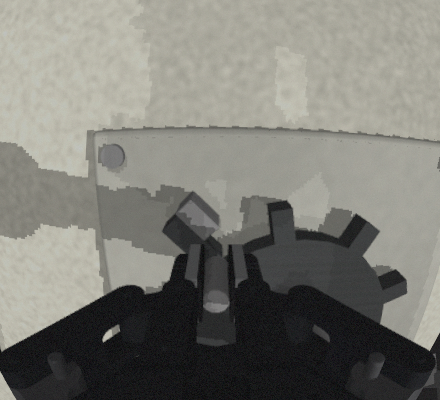

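Request:
send_rows:
  deltas: "255 0 -2 -1.5 0 0 0; 120 0 0 0 0 0 0; 120 0 0 0 0 0 0; 120 0 0 0 0 0 0; 120 -35 0 0 0 0 0; 120 -35 0 0 0 0 0; 120 -35 0 0 0 0 0; 120 -35 0 0 0 0 0; 120 -10 0 0 0 0 0; 120 0 0 0 0 0 0"
  force: 25

```text
clock: 13.55
ee_pos: [590.9, 184.2, 193.0]
ee_rot: [0.531, 0.469, 0.529, -0.466]
ft_force: [0.3, -0.1, 0.5]
opening: 45.0
```

```bash
python3 - <<'E'
from h import *
plan((517,38.3,111),97.2)
E
```

```text
tcp [590.9 184.2 193. ] jaw heading -82.9 open 45.0 f [ 0.3 -0.1  0.5] t 13.6
 shift tool (before turn) [100.1 -92.  135.6]  (after turn) [100.7 -91.6 135.5]  turn [-0.1 -0.  -0.3] q7 -2.12
```

Request:
send_rows:
  deltas: "120 0 -23 34 0 0 0; 120 0 -23 34 0 0 0; 120 0 -23 34 0 0 0; 120 0 -22.6 33.5 0 0 0; 120 0 0 0 0 0 0; 120 0 0 0 0 0 0"

```text
clock: 14.15
ee_pos: [514.8, 37.2, 189.6]
ee_rot: [0.529, 0.468, 0.53, -0.469]
ft_force: [0.6, 0.4, 0.8]
opening: 45.4
```

```bash
python3 - <<'E'
from h import *
plan((517,38.3,111),97.2)
d=shot("wrist","w8"); cv2.imwrite("pics/w8.png",cv2.resize(d["img"][80:320,130:430,::-1],None,fx=2.5,fy=2.5,interpolation=cv2.INTER_CUBIC))
E
```

```text
tcp [514.8  37.2 189.6] jaw heading -82.9 open 45.4 f [0.6 0.4 0.8] t 14.2
 shift tool (before turn) [97.3  2.5 -0.8]  (after turn) [97.3  2.3 -0.8]  turn [-0.1 -0.   0.1] q7 -1.94
```

View pics/w8.png

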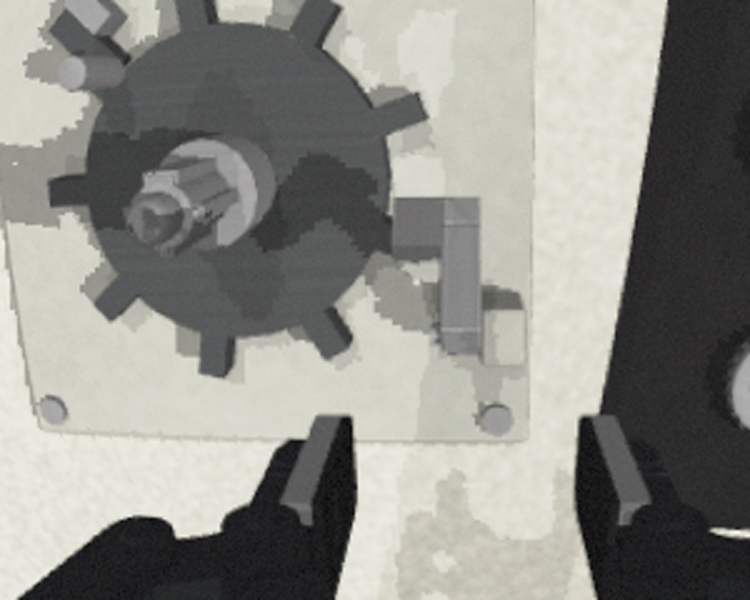

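```bash
python3 - <<'E'
from h import *
d=dict(np.load("pics/w8.npz"))
f=lambda p,z:plane(d,np.array(p)/2.5+[130,80],z,True)[0]
peg=f((72,73),66); hub=f((153,216),116); sc1=f((53,409),14); sc2=f((496,419),14); tabm=f((461,212),112)
print("peg",peg.round(1),"hub",hub.round(1),"screws",sc1.round(1),sc2.round(1),"tab",tabm.round(1))
v=sc1-sc2; print("yaw y", np.degrees(np.arctan2(v[1],v[0]))-90)
v=peg-hub; print(np.hypot(*v[:2]),np.degrees(np.arctan2(v[1],v[0])))
E
```

```text
peg [580.8 192.8  66. ] hub [540.7 135.5 116. ] screws [414.8 233.6  14. ] [442.4  14.7  14. ] tab [551.1  43.7 112. ]
yaw y 7.180536126100208
69.99216072742941 55.00137441366662
```

Request:
send_rows:
  deltas: "120 25 1 -0.8 0 0 0; 120 25 1 0 0 0 0; 120 25 0 0 0 0 0; 120 22 0 0 0 0 0; 120 0 0 0 0 0 0; 255 0 0 0 0 0 0; 255 0 0 0 0 0 0; 255 0 0 0 0 0 0; 255 0 0 0 0 0 0; 255 0 0 0 0 0 0; 255 0 0 0 0 0 0"
  force: 25

```text
clock: 15.3
ee_pos: [518.8, 39.3, 94.7]
ee_rot: [0.531, 0.469, 0.53, -0.467]
ft_force: [1.3, -2.8, 5.6]
opening: 11.3
```

Request:
send_rows:
  deltas: "255 3.1 6.5 0 0 0 0; 255 3.2 6.4 0 0 0 0; 255 4.2 5.8 0 0 0 0; 255 4.2 5.8 0 0 0 0; 255 5.2 5 0 0 0 0; 255 5.2 5 0 0 0 0; 255 5.9 4.1 0 0 0 0; 255 6 4 0 0 0 0; 255 4.9 2.3 0 0 0 0; 255 4.9 2.3 0 0 0 0; 255 0 0 0 0 0 0; 255 0 0 0 0 0 0"

```text
clock: 16.5
ee_pos: [563.6, 45.0, 47.9]
ee_rot: [0.531, 0.467, 0.53, -0.468]
ft_force: [-6.3, -5.3, 16.1]
opening: 11.5
```

Request:
send_rows:
  deltas: "255 2 0 0 0 0 0; 255 2 0 0 0 0 0; 255 0 0 0 0 0 0"

```text
clock: 16.8
ee_pos: [564.2, 45.1, 46.8]
ee_rot: [0.531, 0.467, 0.529, -0.468]
ft_force: [-11.4, -5.9, 39.9]
opening: 11.5
```

```bash
python3 - <<'E'
from h import *
s,M=st(); h=s["ee_pos"]-M[:,0]*18.7-[489,36,36]; print("hold rel pivot",h.round(1),np.degrees(np.arctan2(h[2],h[0]*.992+h[1]*.125)))
E
```

```text
q [ 0.1   0.8  -0.36  1.89  0.52  0.55 -2.05] f [-11.4  -5.9  39.9] m [-1.09  2.33  0.04] open 11.5 tcp [564.2  45.1  46.8] x [ 0.002 -0.002 -1.   ] z [ 0.125 -0.992  0.003] t 16.8
hold rel pivot [75.1  9.1 29.5] 21.307842549489873
```

Request:
send_rows:
  deltas: "255 -3 0 0 0 0 0; 130 -2 0 0 0 0 0; 130 0 0 0 0 0 0; 130 0 0 0 0 0 0; 100 -40 0 0 0 0 0; 60 -40 0 0 0 0 0; 30 -25 -15 36 0 0 0; 0 0 -18 36 0 0 0; 0 0 -18 36 0 0 0; 0 0 -18 36 0 0 0; 0 0 -18 36 0 0 0; 0 0 -15 34 0 0 0"

```text
clock: 18.0
ee_pos: [489.2, -180.8, 152.2]
ee_rot: [0.53, 0.468, 0.531, -0.467]
ft_force: [0.6, -0.4, -0.2]
opening: 85.4
```

Request:
send_rows:
  deltas: "0 0 0 0 0 0 0; 0 0 0 0 0 0 0"

```text
clock: 18.2
ee_pos: [489.9, -179.9, 152.2]
ee_rot: [0.53, 0.469, 0.53, -0.467]
ft_force: [1.0, 1.8, -0.5]
opening: 85.6
```

```bash
python3 - <<'E'
from h import *
st()
d=shot("wrist","w9"); im=d["img"]
print([ (n,proj(d,p,True).round(0).tolist()) for n,p in (("A",[584,-258,12]),("B",[471,-120,12]),("S",[550,-374,32]),("hub",[539,137,116]))])
cv2.imwrite("pics/w9.png",im[:,:,::-1])
E
```

```text
q [ 0.64  0.6  -0.5   1.94  0.43  0.7  -1.57] f [ 1.   1.8 -0.5] m [ 0.05 -0.04  0.07] open 85.6 tcp [ 489.9 -179.9  152.2] x [ 0.001  0.002 -1.   ] z [ 0.124 -0.992 -0.002] t 18.2
[('A', [[413.0, 106.0]]), ('B', [[253.0, 204.0]]), ('S', [[517.0, 165.0]]), ('hub', [[-11.0, 134.0]])]
```

View pics/w9.png

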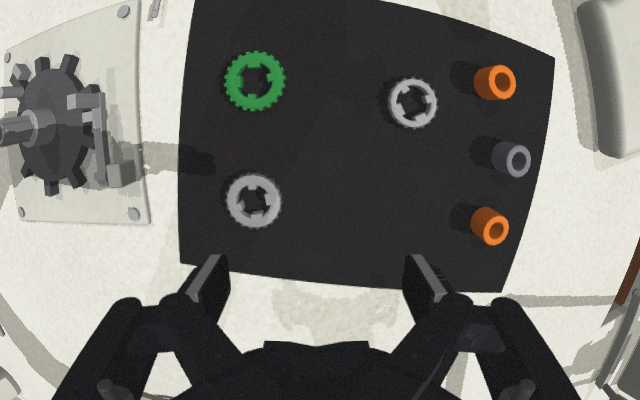

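```bash
cat >> h.py <<'E'
def ring(d,guess,z,r0=38,fish=True,thr=None,bore=True,hue=None):
    "metric top view (0.25 mm/px) around guess at height z: centre, diameter, slot angles"
    n=int(r0/.25); g=np.arange(-n,n+1)*.25; X,Y=np.meshgrid(guess[0]+g,guess[1]+g,indexing="ij")
    uv=proj(d,np.c_[X.ravel(),Y.ravel(),np.full(X.size,z)],fish).astype(np.float32).reshape(*X.shape,2)
    G=cv2.remap(cv2.cvtColor(d["img"],cv2.COLOR_RGB2GRAY),uv[...,0],uv[...,1],cv2.INTER_LINEAR)
    t,_=cv2.threshold(G,0,255,cv2.THRESH_OTSU); t=thr or t
    m=(G>t).astype(np.uint8)
    c=max(cv2.findContours(m,cv2.RETR_EXTERNAL,cv2.CHAIN_APPROX_NONE)[0],key=cv2.contourArea)
    (a,b),r=cv2.minEnclosingCircle(c); e=cv2.fitEllipse(cv2.convexHull(c))
    ctr=np.array([guess[0]+(e[0][1]-n)*.25,guess[1]+(e[0][0]-n)*.25])
    print("centre",ctr.round(1),"ellipse",np.array(e[1]).round(0)*.25,"encl dia",round(r*.5,1),"thr",t)
    if bore:
        th=np.arange(0,360,2); 
        for rr in (14.2,15,15.8):
            x=ctr[0]+rr*np.cos(np.radians(th))-guess[0]; y=ctr[1]+rr*np.sin(np.radians(th))-guess[1]
            v=m[(x/.25+n).round().astype(int),(y/.25+n).round().astype(int)]
            s=[]; k=0; vv=np.r_[v,v]; i=int(np.argmax(v)); j=i
            while j<i+180:
                if vv[j]==0:
                    e0=j
                    while vv[j]==0: j+=1
                    s.append((((e0+j-1)%360)%360,(j-e0)*2))
                else: j+=1
            print("  r",rr,"slots(mid deg,width)",s)
    return ctr,G
E
python3 - <<'E'
from h import *
d=dict(np.load("pics/w9.npz"))
_,g1=ring(d,(471,-120),12); _,g2=ring(d,(584,-258),12)
_,g3=ring(d,(550,-374),32,bore=False)
_,g4=ring(d,(588,-112),12)
cv2.imwrite("pics/rings.png",cv2.resize(np.hstack([g1,g2,g3]),None,fx=.85,fy=.85))
plan((471,-120,6),97.2)
E
```

```text
centre [ 473.2 -119.7] ellipse [54.   54.75] encl dia 55.1 thr 95.0
  r 14.2 slots(mid deg,width) [(63, 72), (153, 36), (243, 40), (332, 42)]
  r 15 slots(mid deg,width) [(62, 74), (161, 16), (242, 42), (331, 40)]
  r 15.8 slots(mid deg,width) [(52, 54), (97, 8), (165, 12), (243, 44), (330, 42)]
centre [ 587.5 -258.4] ellipse [46.75 47.  ] encl dia 47.3 thr 102.0
  r 14.2 slots(mid deg,width) [(80, 42), (170, 42), (259, 40), (350, 74)]
  r 15 slots(mid deg,width) [(82, 42), (169, 44), (259, 40), (350, 78)]
  r 15.8 slots(mid deg,width) [(81, 44), (170, 46), (259, 44), (350, 78)]
centre [ 554.3 -375.6] ellipse [31.75 32.  ] encl dia 32.2 thr 109.0
centre [ 587.8 -109.7] ellipse [57.  57.5] encl dia 57.8 thr 72.0
  r 14.2 slots(mid deg,width) [(53, 44), (142, 42), (233, 76), (324, 42)]
  r 15 slots(mid deg,width) [(52, 42), (141, 44), (234, 78), (324, 42)]
  r 15.8 slots(mid deg,width) [(44, 26), (141, 44), (233, 80), (324, 46)]
tcp [ 490.4 -178.6  152.4] jaw heading -82.8 open 85.4 f [0.7 0.9 0. ] t 18.2
 shift tool (before turn) [165.2 -12.1 -60.2]  (after turn) [165.1 -11.9 -60.5]  turn [ 0.  -0.1 -0.1] q7 -1.57
```

Request:
send_rows:
  deltas: "0 30 -5 -30 -7.7 0 0; 0 30 0 -30 -7.7 0 0; 0 30 0 0 -7.7 0 0; 0 0 0 0 -7.7 0 0; 0 0 0 0 -7.7 0 0; 0 0 0 0 -7.7 0 0; 0 0 0 0 -7.8 0 0; 0 0 0 0 0 0 0; 0 0 0 0 0 0 0"

```text
clock: 19.15
ee_pos: [474.0, -119.9, 62.7]
ee_rot: [0.685, 0.177, 0.685, -0.175]
ft_force: [-0.3, -0.6, 0.5]
opening: 85.3
```

```bash
python3 - <<'E'
from h import *
d=shot("wrist","w10"); c,g=ring(d,(473,-120),12)
plan((*c,17.7),-29)
E
```

```text
centre [ 473.2 -119.4] ellipse [53.5  53.75] encl dia 54.1 thr 97.0
  r 14.2 slots(mid deg,width) [(62, 74), (153, 40), (242, 42), (332, 42)]
  r 15 slots(mid deg,width) [(61, 76), (153, 44), (242, 42), (332, 42)]
  r 15.8 slots(mid deg,width) [(62, 78), (154, 46), (243, 44), (331, 44)]
tcp [ 474.  -120.2   62.8] jaw heading -28.9 open 85.7 f [-0.1 -0.3 -0. ] t 19.2
 shift tool (before turn) [63.8  0.2 -1.1]  (after turn) [63.8  0.3 -1.1]  turn [ 0.1  0.  -0.1] q7 -1.12
```

Request:
send_rows:
  deltas: "0 20 0 -1 0 0 0; 0 20 0 0 0 0 0; 0 15 0 0 0 0 0; 0 8.5 0 0 0 0 0; 0 0 0 0 0 0 0; 255 0 0 0 0 0 0; 255 0 0 0 0 0 0; 255 0 0 0 0 0 0; 255 0 0 0 0 0 0; 255 0 0 0 0 0 0"
  force: 60

```text
clock: 20.2
ee_pos: [473.3, -120.8, 0.8]
ee_rot: [0.686, 0.176, 0.684, -0.176]
ft_force: [-1.5, -0.0, 9.6]
opening: 51.3
```

Request:
send_rows:
  deltas: "255 0 0 0 0 0 0; 255 -10 0 0 0 0 0; 255 -20 0 0 0 0 0; 255 -30 0 0 0 0 0; 255 -40 0 0 0 0 0; 255 -40 0 0 0 0 0; 255 -20 0 0 0 0 0; 255 0 0 0 0 0 0"

```text
clock: 21.0
ee_pos: [474.4, -121.2, 162.5]
ee_rot: [0.687, 0.176, 0.683, -0.176]
ft_force: [0.2, -0.7, -1.5]
opening: 51.1
```

```bash
python3 - <<'E'
from h import *
s,M=st(); d=shot("wrist","w11")
p=s["ee_pos"]; c,g=ring(d,p[:2],p[2]+13,thr=None)
cv2.imwrite("pics/w11.png",np.hstack([cv2.resize(d["img"][150:400,200:440,::-1],None,fx=1.5,fy=1.5),cv2.cvtColor(cv2.resize(g,(375,375)),cv2.COLOR_GRAY2BGR)]))
E
```

```text
q [ 0.72  0.61 -0.78  2.02  0.63  0.76 -0.95] f [ 0.2 -0.7 -1.5] m [-0.02 -0.03  0.05] open 51.1 tcp [ 474.4 -121.2  162.5] x [ 0.007 -0.001 -1.   ] z [ 0.876 -0.482  0.006] t 21.0
centre [ 466.5 -127.3] ellipse [53.75 75.  ] encl dia 75.5 thr 115.0
  r 14.2 slots(mid deg,width) [(201, 8), (235, 24), (51, 136)]
  r 15 slots(mid deg,width) [(198, 14), (240, 34), (51, 132)]
  r 15.8 slots(mid deg,width) [(174, 2), (195, 4), (249, 32), (52, 126)]
```

Request:
send_rows:
  deltas: "255 -10 43 -11.2 0 0 0; 255 -10 43 -11.2 0 0 0; 255 -10 43 -11.2 0 0 0; 255 -8 43 -11.2 0 0 0; 255 0 43 -11.2 0 0 0; 255 0 42 -11.4 0 0 0; 255 0 0 0 7.7 0 0; 255 0 0 0 7.7 0 0; 255 0 0 0 7.7 0 0; 255 0 0 0 7.7 0 0; 255 0 0 0 7.7 0 0; 255 0 0 0 7.7 0 0"

```text
clock: 22.25
ee_pos: [536.2, 136.2, 195.8]
ee_rot: [0.559, 0.431, 0.56, -0.433]
ft_force: [-0.5, 0.8, -0.7]
opening: 51.0
```

Request:
send_rows:
  deltas: "255 0 0 0 7.7 0 0; 255 0 0 0 0 0 0; 255 0 0 0 0 0 0"

```text
clock: 22.55
ee_pos: [536.6, 136.6, 196.5]
ee_rot: [0.531, 0.466, 0.532, -0.467]
ft_force: [0.2, 0.8, -2.0]
opening: 51.4
```

```bash
python3 - <<'E'
from h import *
s,M=st(); d=shot("wrist","w12"); p=s["ee_pos"]
print("hubtop px",proj(d,[539,137,116],True).round(0),"cog px",proj(d,p+[0,0,13],True).round(0))
cv2.imwrite("pics/w12.png",cv2.resize(d["img"][100:340,180:460,::-1],None,fx=2.5,fy=2.5,interpolation=cv2.INTER_CUBIC))
E
```

```text
q [ 0.04  0.58 -0.52  1.82  0.37  0.85 -2.1 ] f [ 0.2  0.8 -2. ] m [-0.02 -0.03 -0.05] open 51.4 tcp [536.6 136.6 196.5] x [-0.001 -0.    -1.   ] z [ 0.131 -0.991  0.   ] t 22.6
hubtop px [[317. 209.]] cog px [[318. 273.]]
```

View pics/w12.png

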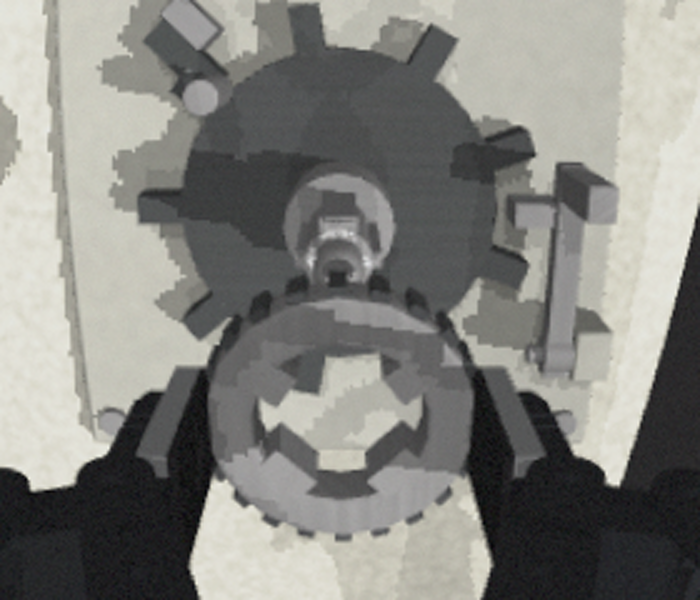

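```bash
python3 - <<'E'
from h import *
d=dict(np.load("pics/w12.npz"))
f=lambda p,z:plane(d,np.array(p)/2.5+[180,100],z,True)[0].round(1)
print("ring left/right/top z60",f((285,226),60),f((395,226),60),f((340,172),60))
print("wheel l/r/top z30",f((183,200),30),f((497,200),30),f((340,47),30))
print("spigot top",f((340,264),116)); print("peg",f((200,97),66))
print("cog l/r", f((208,410),209),f((474,410),209))
# metric views
for z,n in ((60,"s"),(66,"p")):
    pass
for h in ((537,137),(539,137),(540,137)):
    print(h,proj(d,[[*h,116],[*h,102],[*h,60]],True).round(1).tolist())
E
```

```text
ring left/right/top z60 [536.2 157.9  60. ] [541.6 117.2  60. ] [559.2 140.2  60. ]
wheel l/r/top z30 [533.9 202.6  30. ] [551.1  73.3  30. ] [603.9 146.1  30. ]
spigot top [541.5 138.  116. ]
peg [581.2 193.5  66. ]
cog l/r [537.7 163.2 209. ] [544.5 112.5 209. ]
(537, 137) [[316.5, 211.4], [316.4, 205.9], [316.3, 192.4]]
(539, 137) [[316.8, 208.9], [316.8, 203.5], [316.6, 190.4]]
(540, 137) [[317.0, 207.6], [316.9, 202.3], [316.7, 189.4]]
```

Request:
send_rows:
  deltas: "255 20 1 -0.6 0 0 0; 255 20 0 0 0 0 0; 255 20 0 0 0 0 0; 255 15 0 0 0 0 0; 255 10 0 0 0 0 0; 255 3 0 0 0 0 0; 255 0 0 0 0 0 0"

```text
clock: 23.3
ee_pos: [538.2, 137.6, 109.3]
ee_rot: [0.531, 0.467, 0.531, -0.467]
ft_force: [0.8, 0.4, -1.8]
opening: 51.2
```

Request:
send_rows:
  deltas: "255 3 0 0 0 0 0; 255 3 0 0 0 0 0; 255 3 0 0 0 0 0; 255 0 0 0 0 0 0"

```text
clock: 23.7
ee_pos: [538.1, 137.4, 100.3]
ee_rot: [0.531, 0.467, 0.531, -0.467]
ft_force: [0.6, 0.8, -0.9]
opening: 51.1
```

Request:
send_rows:
  deltas: "255 4 0 0 0 0 0; 255 4 0 0 0 0 0; 255 4 0 0 0 0 0; 255 4 0 0 0 0 0; 255 0 0 0 0 0 0"

```text
clock: 24.2
ee_pos: [537.8, 137.4, 83.8]
ee_rot: [0.531, 0.467, 0.531, -0.467]
ft_force: [-0.8, 0.0, -1.5]
opening: 51.3
```

Sliding on freely. Go down to the shoulder.

Request:
send_rows:
  deltas: "255 4 0 0 0 0 0; 255 4 0 0 0 0 0; 255 4 0 0 0 0 0; 255 4 0 0 0 0 0; 255 4 0 0 0 0 0; 255 2 0 0 0 0 0; 255 0 0 0 0 0 0; 255 0 0 0 0 0 0"

```text
clock: 25.0
ee_pos: [538.3, 137.7, 62.5]
ee_rot: [0.531, 0.467, 0.531, -0.467]
ft_force: [0.1, 0.4, -0.4]
opening: 51.2
```

Request:
send_rows:
  deltas: "255 1.5 0 0 0 0 0; 255 1.5 0 0 0 0 0; 255 0 0 0 0 0 0"

```text
clock: 25.3
ee_pos: [538.6, 137.7, 60.8]
ee_rot: [0.531, 0.468, 0.53, -0.467]
ft_force: [-2.1, -0.7, 9.8]
opening: 51.2
```

Request:
send_rows:
  deltas: "40 0 0 0 0 0 0; 40 0 0 0 0 0 0; 40 0 0 0 0 0 0; 40 0 0 0 0 0 0; 40 -15 0 0 0 0 0; 40 -30 0 0 0 0 0; 40 -45 0 0 0 0 0; 40 -45 0 0 0 0 0; 0 0 0 0 0 0 0; 0 0 0 0 0 0 0"

```text
clock: 26.3
ee_pos: [538.7, 137.4, 195.4]
ee_rot: [0.531, 0.468, 0.53, -0.466]
ft_force: [0.1, 0.2, -1.2]
opening: 85.2
```

```bash
python3 - <<'E'
from h import *
plan((587.5,-258.4,17.7),-82.8)
d=shot("wrist","w13"); ring(d,(538.4,137.5),72)
t=shot("top","t13"); ring(t,(538.4,137.5),72,fish=False); ring(t,(585,-258),12,fish=False); ring(t,(550,-374),32,fish=False,bore=False)
E
```

```text
tcp [538.7 137.4 195.4] jaw heading -82.7 open 85.2 f [ 0.1  0.2 -1.2] t 26.3
 shift tool (before turn) [196.3  -2.5 398.9]  (after turn) [196.4  -1.2 398.8]  turn [ 0.1 -0.  -0.2] q7 -2.11
centre [539.5 138.3] ellipse [52.75 53.5 ] encl dia 53.8 thr 103.0
  r 14.2 slots(mid deg,width) [(178, 58), (273, 48), (50, 158)]
  r 15 slots(mid deg,width) [(179, 56), (273, 48), (50, 162)]
  r 15.8 slots(mid deg,width) [(172, 38), (200, 2), (275, 48), (49, 164)]
centre [480.1  93.6] ellipse [12.75 40.75] encl dia 102.1 thr 82.0
  r 14.2 slots(mid deg,width) [(270, 226)]
  r 15 slots(mid deg,width) [(231, 148), (355, 56)]
  r 15.8 slots(mid deg,width) [(221, 124), (357, 48)]
centre [ 585.3 -259.4] ellipse [48.75 49.  ] encl dia 49.3 thr 64.0
  r 14.2 slots(mid deg,width) [(80, 30), (169, 36), (258, 38), (352, 66)]
  r 15 slots(mid deg,width) [(80, 22), (170, 26), (258, 26), (350, 54)]
  r 15.8 slots(mid deg,width) [(164, 6), (171, 4)]
centre [ 551.8 -376.1] ellipse [35.   35.25] encl dia 35.6 thr 46.0
```

Request:
send_rows:
  deltas: "0 0 0 44.3 0 0 0; 0 0 0 44.3 0 0 0; 0 0 0 44.3 0 0 0; 0 0 0 44.3 0 0 0; 0 25 0 44.3 0 0 0; 0 25 -1 44.3 0 0 0; 0 25 -1 44.3 0 0 0; 0 25 0 44.3 0 0 0; 0 30 0 44.3 0 0 0; 0 0 0 0 0 0 0; 0 0 0 0 0 0 0"

```text
clock: 27.5
ee_pos: [584.2, -252.7, 64.9]
ee_rot: [0.529, 0.467, 0.532, -0.468]
ft_force: [0.6, 0.7, 1.5]
opening: 85.5
```

```bash
python3 - <<'E'
from h import *
d=shot("wrist","w14"); c,g=ring(d,(587.5,-258.4),12)
plan((*c,17.7),-82.8)
E
```

```text
centre [ 587.3 -258.5] ellipse [46.5 47. ] encl dia 47.3 thr 100.0
  r 14.2 slots(mid deg,width) [(80, 38), (169, 40), (259, 40), (351, 76)]
  r 15 slots(mid deg,width) [(81, 40), (171, 36), (259, 44), (350, 74)]
  r 15.8 slots(mid deg,width) [(80, 42), (173, 36), (259, 44), (350, 78)]
tcp [ 585.5 -250.9   66.3] jaw heading -82.7 open 85.5 f [0.4 1.2 0. ] t 27.6
 shift tool (before turn) [67.3  0.9  8.1]  (after turn) [67.3  0.8  7.8]  turn [ 0.1 -0.2  0.1] q7 -1.52
```

Request:
send_rows:
  deltas: "0 20 0.9 7.9 0 0 0; 0 20 0 0 0 0 0; 0 15 0 0 0 0 0; 0 11 0 0 0 0 0; 0 0 0 0 0 0 0"

```text
clock: 28.05
ee_pos: [587.6, -258.3, 0.7]
ee_rot: [0.53, 0.467, 0.532, -0.466]
ft_force: [0.7, 0.7, -0.7]
opening: 85.1
```

Request:
send_rows:
  deltas: "255 0 0 0 0 0 0; 255 0 0 0 0 0 0; 255 0 0 0 0 0 0; 255 0 0 0 0 0 0; 255 0 0 0 0 0 0; 255 0 0 0 0 0 0; 255 0 0 0 0 0 0"
  force: 60

```text
clock: 28.75
ee_pos: [589.2, -260.2, 3.4]
ee_rot: [0.532, 0.468, 0.53, -0.467]
ft_force: [-0.4, 0.2, 5.5]
opening: 43.5
```

Request:
send_rows:
  deltas: "255 -20 0 0 0 0 0; 255 -30 0 0 0 0 0; 255 -40 0 0 0 0 0; 255 -40 0 0 0 0 0; 255 -40 0 0 0 0 0; 255 -25 0 -20 0 0 0; 255 0 0 0 0 0 0"

```text
clock: 29.45
ee_pos: [588.4, -237.4, 201.8]
ee_rot: [0.534, 0.468, 0.529, -0.464]
ft_force: [1.3, 0.4, -0.6]
opening: 43.6
```

```bash
python3 - <<'E'
from h import *
s,M=st(); plan((537.5,137.3,214),-64.4)
E
```

```text
q [ 0.66  0.68 -0.55  1.59  0.41  0.97 -1.45] f [ 1.3  0.4 -0.6] m [ 0.04 -0.09  0.03] open 43.6 tcp [ 588.4 -237.4  201.8] x [ 0.009  0.    -1.   ] z [ 0.13  -0.991  0.001] t 29.4
tcp [ 588.4 -237.4  201.8] jaw heading -82.5 open 43.6 f [ 1.3  0.4 -0.6] t 29.4
 shift tool (before turn) [   6.2   -1.6 -378.1]  (after turn) [   6.5  116.  -359.9]  turn [-18.1   0.1  -0.5] q7 -1.45
```

Request:
send_rows:
  deltas: "255 0 0 -42 0 0 0; 255 0 0 -42 0 0 0; 255 0 0 -42 0 0 0; 255 0 0 -42 0 0 0; 255 0 0 -42 0 0 0; 255 0 0 -42 0 0 0; 255 0 0 -42 0 0 0; 255 0 0 -42 0 0 0; 255 0 0 -42 0 0 0; 255 0 0 0 -6 0 0; 255 0 0 0 -6 0 0; 255 0 0 0 -6 0 0"

```text
clock: 30.65
ee_pos: [537.0, 134.5, 196.1]
ee_rot: [0.598, 0.376, 0.599, -0.377]
ft_force: [-0.1, -0.5, -0.7]
opening: 43.4
```

Request:
send_rows:
  deltas: "255 0 0 0 0 0 0; 255 0 0 0 0 0 0"

```text
clock: 30.85
ee_pos: [537.2, 134.1, 196.4]
ee_rot: [0.597, 0.379, 0.597, -0.379]
ft_force: [0.5, 0.7, -0.8]
opening: 43.2
```

```bash
python3 - <<'E'
from h import *
s,M=st(); plan((540.2,138.2,214),-64.4); d=shot("wrist","w15"); p=s["ee_pos"]
cv2.imwrite("pics/w15.png",cv2.resize(d["img"][100:340,180:460,::-1],None,fx=2.5,fy=2.5,interpolation=cv2.INTER_CUBIC))
E
```

```text
q [ 0.11  0.6  -0.63  1.82  0.45  0.87 -1.86] f [ 0.5  0.7 -0.8] m [-0.01 -0.05  0.02] open 43.2 tcp [537.2 134.1 196.4] x [-0.001  0.    -1.   ] z [ 0.425 -0.905 -0.   ] t 30.9
tcp [537.2 134.1 196.4] jaw heading -64.8 open 43.2 f [ 0.5  0.7 -0.8] t 30.9
 shift tool (before turn) [ 1.1  4.4 -2.4]  (after turn) [ 1.1  4.4 -2.4]  turn [-0.4 -0.   0. ] q7 -1.86
```

View pics/w15.png

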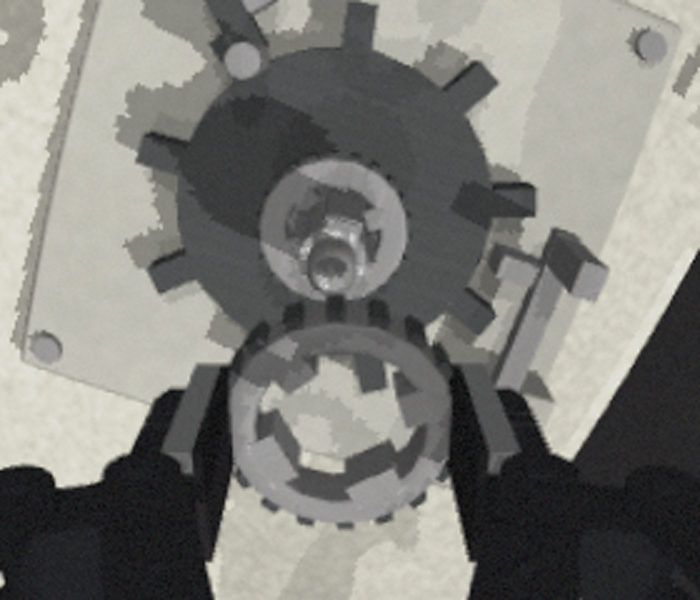

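```bash
python3 - <<'E'
from h import *
for w,c,z,sp in (("w12",(341,416),207.7,(340,264)),("w15",(339.5,418),205,(331,264))):
    d=dict(np.load(f"pics/{w}.npz")); f=lambda p,z:plane(d,np.array(p)/2.5+[180,100],z,True)[0].round(1)
    print(w,"cog",f(c,z),"spigot top",f(sp,116))
d=dict(np.load("pics/w15.npz")); ring(d,(539,138),72)
E
```

```text
w12 cog [539.4 137.6 207.7] spigot top [541.5 138.  116. ]
w15 cog [538.2 135.2 205. ] spigot top [540.8 139.3 116. ]
centre [539.5 138.3] ellipse [52.75 53.5 ] encl dia 53.6 thr 105.0
  r 14.2 slots(mid deg,width) [(192, 62), (279, 36), (52, 166)]
  r 15 slots(mid deg,width) [(191, 60), (278, 42), (49, 160)]
  r 15.8 slots(mid deg,width) [(137, 4), (147, 4), (175, 24), (197, 8), (212, 6), (277, 44), (48, 162)]
```

Request:
send_rows:
  deltas: "255 20 4.2 -2.1 0 0 0; 255 20 0 0 0 0 0; 255 20 0 0 0 0 0; 255 15 0 0 0 0 0; 255 7 0 0 0 0 0; 255 0 0 0 0 0 0; 255 3 0 0 0 0 0; 255 3 0 0 0 0 0; 255 3 0 0 0 0 0; 255 0 0 0 0 0 0"

```text
clock: 31.9
ee_pos: [540.4, 138.3, 106.1]
ee_rot: [0.597, 0.379, 0.597, -0.378]
ft_force: [-0.4, -0.4, -1.0]
opening: 43.9
```

Request:
send_rows:
  deltas: "255 3 0 0 0 0 0; 255 3 0 0 0 0 0; 255 3 0 0 0 0 0; 255 0 0 0 0 0 0"

```text
clock: 32.3
ee_pos: [540.1, 138.3, 96.6]
ee_rot: [0.597, 0.378, 0.598, -0.378]
ft_force: [-0.3, 0.6, -0.8]
opening: 43.0
```

Request:
send_rows:
  deltas: "255 3 0 0 0 0 0; 255 0 0 0 0 0 0"

```text
clock: 32.5
ee_pos: [540.3, 138.4, 93.8]
ee_rot: [0.597, 0.378, 0.597, -0.378]
ft_force: [-0.6, -0.1, -1.1]
opening: 43.1
```

Request:
send_rows:
  deltas: "255 4 0 0 0 0 0; 255 4 0 0 0 0 0; 255 4 0 0 0 0 0; 255 4 0 0 0 0 0; 255 2 0 0 0 0 0; 255 0 0 0 0 0 0; 255 1.5 0 0 0 0 0; 255 1.5 0 0 0 0 0; 255 0 0 0 0 0 0"

```text
clock: 33.4
ee_pos: [540.6, 138.6, 75.2]
ee_rot: [0.598, 0.379, 0.597, -0.378]
ft_force: [-3.9, -2.3, 15.9]
opening: 43.6
```

Request:
send_rows:
  deltas: "50 -1 0 0 0 0 0; 50 0 0 0 0 0 0; 50 0 0 0 0 0 0; 50 0 0 0 0 0 0; 50 -15 0 0 0 0 0; 50 -30 0 0 0 0 0; 50 -45 0 0 0 0 0; 50 -35 0 0 0 0 0; 50 0 0 0 6 0 0; 50 0 0 0 6 0 0; 50 0 0 0 6 0 0; 50 0 0 0 0 0 0"

```text
clock: 34.6
ee_pos: [540.5, 138.6, 200.3]
ee_rot: [0.531, 0.468, 0.531, -0.466]
ft_force: [0.1, 0.5, -0.1]
opening: 68.4
```

```bash
python3 - <<'E'
from h import *
plan((553,-376,130),-82.8)
d=shot("wrist","w16"); ring(d,(539,138),84)
E
```

```text
tcp [540.5 138.6 200.3] jaw heading -82.7 open 68.4 f [ 0.1  0.5 -0.1] t 34.6
 shift tool (before turn) [ 88.7 -53.3 512. ]  (after turn) [ 89.  -52.1 512.1]  turn [ 0.1 -0.  -0.1] q7 -2.12
centre [541.9 137.4] ellipse [46.25 52.25] encl dia 51.9 thr 106.0
  r 14.2 slots(mid deg,width) [(167, 48), (272, 38), (328, 2), (54, 142)]
  r 15 slots(mid deg,width) [(12, 2), (39, 48), (67, 4), (101, 56), (159, 24), (268, 30), (289, 8)]
  r 15.8 slots(mid deg,width) [(49, 24), (102, 54), (159, 20), (260, 22), (274, 2)]
```

Request:
send_rows:
  deltas: "50 0 -4.8 46.5 0 0 0; 50 0 -4.8 46.5 0 0 0; 50 0 -4.8 46.5 0 0 0; 50 0 -4.8 46.5 0 0 0; 50 0 -4.8 46.5 0 0 0; 50 0 -4.8 46.5 0 0 0; 50 10 -4.8 46.5 0 0 0; 50 20 -4.8 46.5 0 0 0; 50 20 -4.8 46.5 0 0 0; 50 20 -4.8 46.5 0 0 0; 50 10 -4.8 46.5 0 0 0; 50 0 0 0 0 0 0"

```text
clock: 35.85
ee_pos: [549.3, -382.7, 117.2]
ee_rot: [0.529, 0.468, 0.529, -0.471]
ft_force: [-1.3, 0.2, -0.5]
opening: 68.5
```

Request:
send_rows:
  deltas: "50 0 0 0 0 0 0; 50 0 0 0 0 0 0"

```text
clock: 36.05
ee_pos: [553.8, -371.5, 120.2]
ee_rot: [0.531, 0.467, 0.532, -0.465]
ft_force: [-0.1, 0.4, -0.3]
opening: 68.7
```

```bash
python3 - <<'E'
from h import *
d=shot("wrist","w17"); c,g=ring(d,(553.5,-376),32,r0=24,bore=False); cv2.imwrite("pics/g17.png",g)
plan((*c,23),-82.8)
# colour test: saturation of ring pixels
uv=proj(d,[[c[0]+13*np.cos(a),c[1]+13*np.sin(a),32] for a in np.arange(0,6.2,.8)],True).round().astype(int)
print(d["img"][uv[:,1],uv[:,0]].tolist())
E
```

```text
centre [ 554.3 -375.4] ellipse [33.  33.5] encl dia 33.9 thr 81.0
tcp [ 554.1 -371.2  120.5] jaw heading -82.5 open 68.5 f [0.  0.2 0.1] t 36.1
 shift tool (before turn) [116.2  -0.5   4.3]  (after turn) [116.2  -0.3   4.1]  turn [ 0.3 -0.1 -0.1] q7 -1.28
[[125, 121, 128], [125, 125, 129], [122, 119, 125], [124, 123, 127], [123, 122, 127], [121, 122, 128], [125, 125, 132], [129, 128, 132]]
```

Request:
send_rows:
  deltas: "50 25 -0.3 4.2 0 0 0; 50 25 0 0 0 0 0; 50 25 0 0 0 0 0; 50 25 0 0 0 0 0; 50 15.5 0 0 0 0 0; 50 0 0 0 0 0 0; 255 0 0 0 0 0 0; 255 0 0 0 0 0 0; 255 0 0 0 0 0 0; 255 0 0 0 0 0 0; 255 0 0 0 0 0 0; 255 0 0 0 0 0 0"
  force: 40

```text
clock: 37.3
ee_pos: [554.8, -377.8, 6.3]
ee_rot: [0.532, 0.468, 0.53, -0.466]
ft_force: [0.1, 0.5, 6.1]
opening: 33.0
```

Request:
send_rows:
  deltas: "255 0 0 0 0 0 0; 255 -20 0 0 0 0 0; 255 -30 0 0 0 0 0; 255 -40 0 0 0 0 0; 255 -45 0 0 0 0 0; 255 -45 0 0 0 0 0; 255 -30 0 0 0 0 0; 255 0 0 0 0 0 0"

```text
clock: 38.1
ee_pos: [556.3, -378.7, 220.5]
ee_rot: [0.534, 0.468, 0.527, -0.466]
ft_force: [1.2, 0.2, -1.0]
opening: 33.2
```

```bash
python3 - <<'E'
from h import *
s,M=st(); plan((540,138,234),-82.8)
E
```

```text
q [ 0.87  0.72 -0.56  1.46  0.41  1.07 -1.22] f [ 1.2  0.2 -1. ] m [-0.04 -0.04  0.01] open 33.2 tcp [ 556.3 -378.7  220.5] x [ 0.01  -0.005 -1.   ] z [ 0.127 -0.992  0.006] t 38.1
tcp [ 556.3 -378.7  220.5] jaw heading -82.7 open 33.2 f [ 1.2  0.2 -1. ] t 38.1
 shift tool (before turn) [   2.6   49.4 -514.6]  (after turn) [   5.2   48.6 -514.7]  turn [ 0.1  0.3 -0.5] q7 -1.22
```

Request:
send_rows:
  deltas: "255 0 4.4 -46.8 0 0 0; 255 0 4.4 -46.8 0 0 0; 255 0 4.4 -46.8 0 0 0; 255 0 4.4 -46.8 0 0 0; 255 0 4.4 -46.8 0 0 0; 255 0 4.4 -46.8 0 0 0; 255 0 4.4 -46.8 0 0 0; 255 0 4.4 -46.8 0 0 0; 255 0 4.4 -46.8 0 0 0; 255 0 4.4 -46.8 0 0 0; 255 0 4.4 -46.8 0 0 0; 255 0 0 0 0 0 0"

```text
clock: 39.3
ee_pos: [534.0, 148.6, 215.0]
ee_rot: [0.532, 0.466, 0.535, -0.462]
ft_force: [-0.6, 0.2, -0.6]
opening: 32.9
```

Request:
send_rows:
  deltas: "255 0 0 0 0 0.3 -0.5; 255 0 0 0 0 0 0"

```text
clock: 39.5
ee_pos: [535.8, 137.4, 214.0]
ee_rot: [0.527, 0.466, 0.534, -0.469]
ft_force: [0.3, -0.5, 0.2]
opening: 32.8
```

```bash
python3 - <<'E'
from h import *
s,M=st(); plan((540,138,200),-82.8); d=shot("wrist","w18"); p=s["ee_pos"]
print(proj(d,p+[0,0,25.7],True),proj(d,[540.5,138.3,116],True))
cv2.imwrite("pics/w18.png",cv2.resize(d["img"][100:340,180:460,::-1],None,fx=2.5,fy=2.5,interpolation=cv2.INTER_CUBIC))
E
```

```text
q [ 0.08  0.57 -0.57  1.79  0.37  0.9  -2.11] f [ 0.3 -0.5  0.2] m [-0.04 -0.    0.05] open 32.8 tcp [535.8 137.4 214. ] x [-0.01   0.003 -1.   ] z [ 0.125 -0.992 -0.004] t 39.5
tcp [535.8 137.4 214. ] jaw heading -82.8 open 32.8 f [ 0.3 -0.5  0.2] t 39.5
 shift tool (before turn) [32.6  4.5  0.1]  (after turn) [32.7  4.2 -0.1]  turn [ 0.  -0.3  0.5] q7 -2.11
[[317.70753802 287.94105763]] [[317.05422492 198.63354305]]
```

Request:
send_rows:
  deltas: "255 20 2.8 0 0 -0.3 0.5; 255 20 0 0 0 0 0; 255 20 0 0 0 0 0; 255 15 0 0 0 0 0; 255 10 0 0 0 0 0; 255 0 0 0 0 0 0; 255 0 0 0 0 0 0"

```text
clock: 40.25
ee_pos: [538.8, 139.2, 129.9]
ee_rot: [0.531, 0.468, 0.53, -0.467]
ft_force: [-0.1, 0.1, -0.7]
opening: 32.8
```

```bash
python3 - <<'E'
from h import *
st(); plan((538.6,137.7,140),-82.8)
d=shot("scene","s19"); print(proj(d,[[539,138,150],[539,138,116],[539,138,102]]).round(0).tolist())
# scene: sleeve & spigot columns
im=d["img"]; u,v=proj(d,[539,138,120])[0].astype(int)
g=cv2.cvtColor(im,cv2.COLOR_RGB2GRAY)
for r in range(v-14,v+14,2): print(r,g[r,u-16:u+17].tolist())
E
```

```text
q [ 0.02  0.68 -0.5   1.87  0.47  0.72 -2.2 ] f [-0.1  0.1 -0.7] m [ 0.01 -0.03  0.02] open 32.8 tcp [538.8 139.2 129.9] x [ 0.001  0.001 -1.   ] z [ 0.126 -0.992 -0.001] t 40.2
tcp [538.8 139.2 129.9] jaw heading -82.7 open 32.8 f [-0.1  0.1 -0.7] t 40.2
 shift tool (before turn) [ 8.6 -0.4  1.5]  (after turn) [ 8.6 -0.4  1.5]  turn [ 0.1 -0.  -0.1] q7 -2.2
[[311.0, 148.0], [311.0, 160.0], [311.0, 164.0]]
144 [171, 171, 174, 170, 164, 93, 23, 23, 29, 33, 39, 36, 34, 28, 24, 14, 24, 21, 36, 44, 31, 27, 32, 52, 25, 19, 28, 27, 16, 30, 25, 27, 27]
146 [172, 173, 172, 174, 173, 172, 158, 150, 146, 134, 33, 19, 18, 24, 21, 22, 48, 55, 52, 51, 53, 53, 49, 55, 18, 26, 27, 29, 26, 21, 29, 21, 21]
148 [173, 172, 172, 174, 172, 171, 173, 174, 172, 161, 30, 28, 19, 26, 21, 31, 61, 69, 58, 51, 55, 51, 51, 53, 23, 23, 15, 27, 23, 24, 28, 26, 22]
150 [174, 171, 174, 174, 175, 175, 173, 174, 173, 165, 47, 27, 32, 32, 27, 34, 60, 67, 53, 52, 46, 46, 54, 55, 18, 22, 24, 17, 20, 24, 11, 20, 21]
152 [171, 170, 172, 172, 173, 174, 173, 173, 172, 163, 64, 27, 33, 31, 30, 37, 61, 82, 50, 51, 52, 45, 65, 
[... 795 characters left out ...]
, 173, 175, 177, 177, 178, 178, 178, 175, 177, 174, 176]
164 [175, 170, 171, 174, 170, 171, 172, 173, 173, 175, 173, 157, 114, 99, 100, 102, 99, 90, 78, 101, 132, 148, 177, 174, 176, 178, 177, 178, 177, 177, 174, 175, 176]
166 [168, 155, 175, 173, 176, 176, 174, 175, 175, 175, 171, 132, 87, 93, 105, 101, 97, 93, 93, 104, 90, 97, 176, 175, 174, 175, 178, 177, 174, 174, 173, 175, 176]
168 [150, 149, 151, 154, 151, 156, 150, 165, 150, 147, 115, 102, 84, 95, 98, 89, 97, 90, 89, 95, 79, 69, 90, 104, 155, 175, 174, 176, 175, 176, 175, 180, 177]
170 [149, 149, 148, 148, 149, 150, 148, 144, 91, 107, 99, 96, 95, 97, 94, 84, 96, 90, 82, 97, 80, 64, 69, 101, 105, 102, 171, 172, 175, 176, 173, 173, 174]
```

Request:
send_rows:
  deltas: "255 4 -0.2 1.2 0 0 0; 255 4 0 0 0 0 0; 255 3 0 0 0 0 0; 255 2 0 0 0 0 0; 255 0 0 0 0 0 0; 255 0 0 0 0 0 0"

```text
clock: 40.9
ee_pos: [538.4, 138.6, 116.6]
ee_rot: [0.531, 0.467, 0.531, -0.467]
ft_force: [0.0, 0.2, 0.1]
opening: 32.8
```

Request:
send_rows:
  deltas: "255 3 0 0 0 0 0; 255 3 0 0 0 0 0; 255 2 0 0 0 0 0; 255 0 0 0 0 0 0; 255 1.5 0 0 0 0 0; 255 1.5 0 0 0 0 0; 255 0 0 0 0 0 0"

```text
clock: 41.6
ee_pos: [538.5, 138.6, 108.0]
ee_rot: [0.532, 0.467, 0.53, -0.467]
ft_force: [-4.9, -1.5, 19.2]
opening: 32.8
```

Request:
send_rows:
  deltas: "255 -2 0 0 0 0 0; 50 0 0 0 0 0 0; 50 0 0 0 0 0 0; 50 0 0 0 0 0 0; 50 0 0 0 0 0 0; 50 -10 0 0 0 0 0; 50 -25 0 0 0 0 0; 50 -45 0 0 0 0 0; 50 -35 0 0 0 0 0; 50 0 0 0 0 0 0; 50 0 0 0 0 0 0"

```text
clock: 42.7
ee_pos: [538.7, 138.5, 223.8]
ee_rot: [0.531, 0.468, 0.53, -0.466]
ft_force: [-0.2, 0.0, 0.3]
opening: 68.6
```

```bash
python3 - <<'E'
from h import *
s,M=st()
d=shot("wrist","w20"); ring(d,(539,138),134,r0=20,bore=False)
t=shot("top","t20"); C=cloud(t)
for n,p in (("sleevetop",[539,138,134]),):
    u,v=proj(t,p)[0].round().astype(int); print(n,t["img"][v-6:v+7,u].tolist())
w=dict(np.load("pics/w20.npz"))
for z,r,n in ((134,15,"sleeve"),(84,20,"small"),(72,25.5,"medium")):
    uv=proj(w,[[539+r*np.cos(a),138+r*np.sin(a),z] for a in np.arange(0,6.2,.4)],True).round().astype(int)
    print(n,cv2.cvtColor(w["img"],cv2.COLOR_RGB2GRAY)[uv[:,1],uv[:,0]].tolist(), w["range_z"].max())
# height from wrist depth
v,u=np.mgrid[:400,:640]; a=np.stack([(u-w["cx"])/w["fx"],(v-w["cy"])/w["fy"]],-1); rr=np.linalg.norm(a,axis=-1)+1e-9
z=w["range_z"]; P=np.stack([a[...,0]/rr*np.tan(rr)*z,a[...,1]/rr*np.tan(rr)*z,z],-1); P=(P-w["t"])@w["R"]
D=np.hypot(P[...,0]-539,P[...,1]-138); ok=z>0
for lo,hi in ((10,16),(18.5,22),(24.5,26.5)):
    h=P[...,2][(D>lo)&(D<hi)&ok]; print(lo,hi,len(h),np.percentile(h,[10,50,90]).round(1) if len(h) else "")
# tab
dt=np.hypot(P[...,0]-564.5,P[...,1]-45.5); h=P[...,2][(dt<5)&ok]; print("tab",np.percentile(h,[10,50,90]) if len(h) else "none")
E
```

```text
q [ 0.08  0.55 -0.58  1.78  0.37  0.91 -2.11] f [-0.2  0.   0.3] m [-0.07 -0.    0.01] open 68.6 tcp [538.7 138.5 223.8] x [ 0.003  0.001 -1.   ] z [ 0.127 -0.992 -0.   ] t 42.7
centre [541.4 136.3] ellipse [32.75 43.75] encl dia 45.1 thr 91.0
sleevetop [[107, 97, 78], [105, 95, 77], [105, 94, 77], [104, 93, 76], [102, 92, 73], [101, 90, 73], [100, 89, 71], [98, 87, 70], [97, 86, 69], [97, 87, 70], [96, 84, 68], [93, 82, 66], [92, 81, 66]]
sleeve [101, 114, 112, 108, 112, 111, 109, 112, 110, 110, 104, 88, 85, 103, 88, 112] 878.74054
small [143, 143, 97, 94, 111, 53, 113, 46, 54, 50, 111, 122, 152, 155, 150, 143] 878.74054
medium [135, 96, 93, 77, 79, 81, 108, 68, 54, 53, 115, 101, 103, 109, 146, 147] 878.74054
10 16 5572 [134.3 307.7 317.7]
18.5 22 901 [ 84.4 304.1 325.2]
24.5 26.5 2005 [ 73.4 318.  325.8]
tab [13.17634114 78.7419942  79.58496675]
```

```bash
python3 - <<'E'
from h import *
def W(n):
    w=dict(np.load(n)); v,u=np.mgrid[:400,:640]; a=np.stack([(u-w["cx"])/w["fx"],(v-w["cy"])/w["fy"]],-1); rr=np.linalg.norm(a,axis=-1)+1e-9
    z=w["range_z"]; P=np.stack([a[...,0]/rr*np.tan(rr)*z,a[...,1]/rr*np.tan(rr)*z,z],-1); return ((P-w["t"])@w["R"])[z>0]
for n in ("w8","w12","w13","w16","w20"):
    P=W(f"pics/{n}.npz"); D=np.hypot(P[:,0]-539,P[:,1]-138); A=P[(P[:,2]>64)&(P[:,2]<69)&(D>55)&(D<85)&(P[:,1]>150)]
    c=A.mean(0); print(n,len(A),c.round(1),"peg angle",np.degrees(np.arctan2(c[1]-138,c[0]-539)).round(1))
P=W("pics/w20.npz"); D=np.hypot(P[:,0]-539,P[:,1]-138)
for lo,hi in ((132,137),(82.5,86.5),(70.5,74.5)):
    A=P[(P[:,2]>lo)&(P[:,2]<hi)&(D<30)]; print(lo,len(A),"height",np.median(A[:,2]).round(1),"mid of extents",((A.min(0)+A.max(0))/2).round(1)[:2])
ctrl.job_done()
E
```

```text
w8 153 [581.4 192.8  66.4] peg angle 52.3
w12 180 [581.7 193.4  66.7] peg angle 52.4
w13 179 [581.4 193.5  66.6] peg angle 52.6
w16 172 [581.3 193.5  66.6] peg angle 52.7
w20 153 [581.5 193.4  66.6] peg angle 52.5
132 947 height 134.7 mid of extents [538.6 139.6]
82.5 700 height 84.6 mid of extents [544.5 138.7]
70.5 376 height 72.2 mid of extents [545.3 138.8]
the job is handed in; nothing more can be done
```

I reassembled the drive and handed it in at about 43 s of the 200 s. No verdict is reported, so what follows rests on my own checks.

**What I did:**
- **Pawl and wheel:** I lifted the pawl to about 0.8 rad, wound the wheel back by its peg until the lug met the stop, and pressed the pawl down again.
- **Cogs:** only the medium and small cogs were on the bench. I slid the medium one to the shoulder, then the small one onto it.
- **Sleeve:** I pushed the grey sleeve home over the spigot and backed the arm clear.
- **Left alone:** I did not go near the jar, screwdriver, lens case, or the green and orange look-alikes. I took no separate measurement of the three bystanders at the end.

**Last checks, from wrist-camera depth:**

| Item | Measured | Expected |
|---|---|---|
| Sleeve top | 134.3–134.7 mm | 134 mm |
| Small cog top | 84.5 mm | 84 mm |
| Medium cog top | 72.2 mm | 72 mm |
| Pawl tab top | 78.7 mm | 78 mm |
| Peg angle | 52.5°, steady since winding | 52.2° if the master spline points along the drive's x axis at the stop (my assumption) |

Each part also seated against 10–19 N of firm contact.

**Checks that failed or disagreed:**
- **Final centre fits:** the circle fit on the sleeve merged with the background. The depth centres of the two cogs were biased because the sleeve hides part of them. Centring therefore rests on free insertion and the seating forces.
- **Wrong move at the peg:** I once put a row's numbers in the wrong columns, which pressed the fingertips down with about 42 N. I undid it at once and saw no harm in the next picture.
- **Last picture:** the viewer's limit stopped me seeing the sleeve just before it went on, so I placed it by numbers alone.

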